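# Proof pull on the bench spring gauge to its set mark

### The job

The run of the bench pull gauge's handle is blocked by either the solder spool or the flux bottle: take whichever of the two stands straight in front of the handle, set it down upright in the open tray, and leave the other one where it is. With the handle home, slide the gauge's drag pointer back home against the pusher; then pull the handle out until the pusher has carried the needle to between the two horns of the mark clip, hold it there for about a second, and ease the handle all the way home without letting it snap back and without touching the pointer while the handle is out, so that the needle is left standing between the horns. Do not shift the mark clip, do not push the handle into anything, and do not disturb the screw tin, tape measure and screwdriver that lie round the gauge.

Things in the scene. Friction and masses are not known exactly. Their poses are not given: they have to be found in the camera images.
- gauge: bench pull gauge, fixed. Origin on the desk under its bed; x = pull direction, z up. mm: aluminium bed x -155..85, y -45..65, 10 thick; grey spring housing x -147..-52, up to 61 high; end bracket x 70..80, 42 high; pull rod (10 dia, y 0, z 28) from the housing through the bracket to the handle; beside it a rail (y 34, z 26) for the drag pointer
- pull_slide (a joint): travel of the pull rod with its handle and pusher out of the housing, m: 0 = fully home, stop at 0.095. A spring draws it home with about 3.3 N at 0, growing by 1.1 N per cm (11 N at 0.07); let go, it snaps home
- handle (a point): grasp point on the black upright handle plate at the rod's outer end, 60 mm above the desk, on its middle plane. Plate 12 mm thick along gauge x, 40 mm wide along gauge y, from 22 to 78 mm high. Behind it, below 38 mm, lie rod and collar; when home the bracket is 29 mm behind it
- pull_index (a point): point fixed to the pull rod that coincides, within 1 mm, with the needle when the pusher bears on the drag pointer. The pusher is a steel cross arm (8 mm thick, 22 to 38 mm high) on the rod; it pushes the pointer outward but does not draw it back
- drag_pointer (a joint): position of the drag pointer along its rail, m: 0 = home, against the pusher of a slide that is home; grows outward (gauge +x) to 0.090. It stays where it is left (about 1.2 N of friction). When pushed by the pusher it reads the same as pull_slide, within 1 mm
- tab (a point): centre of the grip of the drag pointer's upright tab, 56 mm above the desk, at gauge y 34 mm. The tab is 10 mm along gauge x, 12 mm along gauge y, from 39 to 68 mm high, on a block 16 x 18 mm round the rail, 17 to 39 mm high
- needle (a point): the drag pointer's needle (3 mm bar that sticks out on the +y side), at gauge y 51, 26 mm above the desk
- mark (a point): set mark: middle of the 9 mm gap between the two upright steel horns of the mark clip, at gauge y 51, at the needle's height; axes parallel to the gauge's, so its distance from the needle along gauge x is the distance to go. The clip grips the +y edge of the bed, 27 mm high
- tray: open steel tray, 140 x 140 mm outside, walls 4 mm thick and 22 mm high; origin under the centre of its floor, on the desk; fixed; floor about 4 mm thick
- spool_center (a point): centre (20 mm above its foot) of the solder spool, a cylinder 56 mm in diameter and 40 mm high, standing on its flange, 0.26 kg; z up
- bottle_center (a point): middle (54 mm above its foot) of the flux bottle: body 39 mm in diameter up to 78 mm, then a narrow spout to 108 mm; 0.12 kg; z up
- screw_tin: bystander: pressed tin, 50 x 72 x 22 mm, origin under its centre; leave alone
- tape_measure: bystander: tape measure, 64 x 80 x 38 mm, origin under its centre; leave alone
- driver_yellow: bystander: flat screwdriver, 24 x 167 x 22 mm, along its own y; leave alone
There are look-alikes about, which are no part of the job. Of the things like the part that bears spool_center, leave any that is green; of the rest the smaller one is meant.

How it is judged:
By the outcome, as a careful person would: the job done as asked, in the order asked, and still so for the second after the job is handed in, with the robot touching nothing.
It also fails if it takes over 70 s, if anything falls off the work surface, if the arm or the gripper's body presses on something with over 40 N, if the wrist force passes 120 N, or if a joint passes its speed limit or range.

### The arm

A 6-joint arm with a two-finger parallel gripper is mounted at the origin on a cart in front of the work surface, level with it; the furniture and walls round the work are solid. World frame = base frame: x ahead of the robot, y to its left, z up, the work surface at z = 0. Lengths are in m, angles in rad, forces in N, time in s.
With the tool pointing down it reaches from about 0.25 to 0.775 m from the base axis. Payload 4 kg.
Tool frame: the origin (TCP) lies on the centre line of the jaws, within the pads' length; the fingertips stand 17 mm ahead of it and the grasp point (between the pads) lies 2 mm behind it; z points along the fingers, y is the line along which they close (so a half turn about z gives the same grasp; the last joint's range is limited). The gripper opens to 94 mm and grips with 3 to 60 N. Pads are 16 mm wide; open, the fingers measure 119 mm over their backs; the gripper's body (75 mm by 177 mm) begins 78 mm behind the grasp point.
Start: joints at [-1.432, 0.087, 1.371, -0, 1.684, -0.103], TCP at [0.132, -0.534, 0.185] pointing down, gripper open.
Joint ranges: [-3.1, 3.1], [-0.76, 2.03], [0.27, 2.55], [-1.08, 4.22], [0.17, 2.65], [-2.57, 2.57]. Speed limits (rad/s): [2.79, 2.79, 3.14, 3.14, 3.14, 3.14].

### API

Orientations are given as [roll, pitch, yaw] about the fixed x, y, z axes, in that order (R = Rz(yaw) Ry(pitch) Rx(roll)).
In Python, from bench import robot gives the robot as it stands.
- The arm moves only by the tool servo_tool, never from a script. Its argument "plan" is a list of rows, each a list of 7 numbers: the shift along the tool's x, y, z normalised to -1 to 1, where 1 is 0.1 m, then the turn, a rotation vector about the tool's x, y, z normalised to -1 to 1, where 1 is pi/2 rad, then the finger opening in mm, from 0 to 94. In form: [[x, y, z, ax, ay, az, gripper], ...]. A call has 1 to 12 rows; each row is the pose to reach, as a shift and turn from the pose commanded when the call began, along the tool's axes at that moment; what a row does not reach only later rows make up. A row lasts 1/12 s, in which the tool goes at most 41.7 mm and 7.16 degrees, less where a joint would pass 70% of its speed; a pose out of reach is approached as far as the arm can. A call with a number of a shift or a turn outside -1 to 1 is refused whole. A call with a gripper value outside its range is refused whole. The fingers move at their own pace and stop on an object; the grip force is fixed at half the most. Time passes only in rows, so rows that repeat a pose let the fingers close. It gives the time, the measured TCP pose, the force, the opening and the grip force at its end, in the units of the state.
- robot.get_obs(): the state, without advancing time (a new reading comes with each control period).
- robot.snapshot(name): name is "scene" or "side" or "wrist"; returns the picture (384x512x3 uint8, red, green, blue); there is no depth.
- robot.camera_params(name): a dict with "camera_matrix" (3x3 intrinsics, pixels), "distortion" ([k1, k2, p1, p2, k3] as OpenCV has them; the pictures are not rectified), "rvec" (rotation vector, rad) and "tvec" (3), from world to camera coordinates, as OpenCV has them; the wrist camera has in their place "tool_from_camera" (4x4, takes a point from camera to tool coordinates, whose origin is the TCP and whose axes are the flange's). Camera axes: x right, y down, z forward; pixel columns grow to the right and rows downward; lengths in m; the calibration is good to about 2 mm. A picture is of the moment at which its call begins: read the wrist's pose just before it. camera_params takes no time and is no camera call.
- robot.close_job(): hands the job in; it is judged then, once.
Trained networks look in the newest picture that a camera, given by its name, has taken for a name from the list of things; names that differ only in an ending like _2 or _b are one class to them, and where a whole thing is asked for, a point or a joint stands for the part that bears it (a point fixed in the world has none). Each returns a list of dicts, best first, with "conf" (0 to 1); they miss things now and then, are a little off and sometimes report something else, mostly with a low value. They report only what shows in the picture. A call takes as long as a camera call. They do not tell look-alikes from the thing itself.
- robot.find_in(thing, camera): "extent" ([centre column, centre row, width, height] in pixels, round what is visible of it).
The state is a dict: "time": time; "joint_positions": joint angles; "qvel": joint speeds; "joint_torque": joint torques, N m; "tool_pos": TCP position; "ee_rot": TCP orientation; "wrist_force": force on the tool from outside, world axes, zero at the start; "wrist_torque": the same for the moment, N m; "width": finger opening in m; "finger_force": force on a finger pad.
Only numpy, scipy, OpenCV 4.12 (cv2) and the standard library are available. Lean on these libraries where they do the work, as an engineer would, in place of code of your own. Each camera call takes 0.05 s, during which the arm holds its last target. There are 200 camera calls.

## Working session

There is one attempt and no reset: what is moved stays moved. The work goes in short steps, Python scripts to look and compute and a tool call to move; the robot and the scene stay as the last step left them, time stands still between calls to the robot, and variables do not carry over. Pictures are saved under pics/ and viewed, at most 10 in all, crops included, and the job is handed in when it is done.

Besides the shell and the picture viewer there is one more tool, called after "Call:" by a JSON object that holds its "name" and its "arguments", one argument or row to a line. servo_tool: Moves the arm, as the interface text tells. Scaled input: -1 to 1 covers 0.1 m each way for a shift and pi/2 rad each way for a turn. Its arguments: {"type":"object","properties":{"plan":{"type":"array","items":{"type":"array","items":{"type":"number"}}}},"required":["plan"]}

```bash
mkdir -p pics; cat > h.py <<'E'
import numpy as np, cv2
from bench import robot
from scipy.spatial.transform import Rotation as R
def cam(n):
    p=robot.camera_params(n); return {k:np.array(v,float) for k,v in p.items() if k!='name'}
def ray(n,px,obs=None):
    p=cam(n); K=p['camera_matrix'];d=p['distortion']
    u=cv2.undistortPoints(np.array([[px]],float),K,d)[0,0]; v=np.array([u[0],u[1],1.])
    if 'rvec' in p:
        M=cv2.Rodrigues(p['rvec'])[0]; return -M.T@p['tvec'].ravel(), M.T@v
    o=obs or robot.get_obs(); T=p['tool_from_camera']
    Rt=R.from_euler('xyz',o['ee_rot']).as_matrix(); 
    return Rt@T[:3,3]+np.array(o['tool_pos']), Rt@T[:3,:3]@v
def atz(n,px,z,obs=None):
    c,v=ray(n,px,obs); return c+v*(z-c[2])/v[2]
def proj(n,P,obs=None):
    p=cam(n);P=np.atleast_2d(np.array(P,float))
    if 'rvec' in p: r,t=p['rvec'],p['tvec']
    else:
        o=obs or robot.get_obs(); T=p['tool_from_camera']; W=np.eye(4)
        W[:3,:3]=R.from_euler('xyz',o['ee_rot']).as_matrix();W[:3,3]=o['tool_pos']
        X=np.linalg.inv(W@T); r=cv2.Rodrigues(X[:3,:3])[0];t=X[:3,3]
    return cv2.projectPoints(P,r,t,p['camera_matrix'],p['distortion'])[0][:,0]
def save(n,f):
    im=np.array(robot.snapshot(n)); cv2.imwrite('pics/'+f,im[:,:,::-1]); return im
E
cat > a.py <<'E'
from h import *
o=robot.get_obs(); print(o)
a=save('scene','s0.png');b=save('side','d0.png')
cv2.imwrite('pics/both0.png',cv2.resize(np.vstack([a,b])[:,:,::-1],(400,600)))
print({n:robot.camera_params(n) for n in('scene','side','wrist')})
for n in('scene','side'):
  for t in 'gauge handle tab needle mark tray spool_center bottle_center screw_tin tape_measure driver_yellow'.split():
    print(n,t,[(np.round(d['extent'],0).tolist(),round(d['conf'],2)) for d in robot.find_in(t,n)[:4]])
E
python3 a.py
```

```text
{'time': 0.0, 'joint_positions': array([-1.43214329e+00,  8.79169212e-02,  1.37223074e+00,  5.52213326e-06,
        1.68355883e+00, -1.03116642e-01]), 'qvel': array([ 0.0005503 ,  0.00176537, -0.00237371,  0.00063966, -0.00055688,
       -0.00073463]), 'joint_torque': array([-1.34935173e-03, -3.40190721e+01, -3.02427042e+01,  7.15748733e-02,
        3.33115587e-02, -1.84950677e-04]), 'tool_pos': array([ 0.13159036, -0.53343378,  0.18333694]), 'ee_rot': array([-3.13949061e+00, -2.23044758e-04,  2.41770063e-01]), 'wrist_force': array([-0.1694194 ,  1.24419613,  0.12309293]), 'wrist_torque': array([-0.01925289, -0.01658446,  0.02347465]), 'finger_force': 0.0, 'width': 0.0937218750753305}
{'scene': {'camera_matrix': array([[490.51287146,   0.        , 250.12298748],
       [  0.        , 490.51287146, 191.5440157 ],
       [  0.        ,   0.        ,   1.        ]]), 'distortion': array([0.00490521, 0.        , 0.        , 0.        , 0.        ]), 'rvec': array([ 2.31996112, -0.67823621,  0.25290593]), 'tvec': array([-0.44007766,  0.34207423,  1.11289304])}, 'side': {'camera_matrix': a
[... 1664 characters left out ...]
4.0, 306.0, 24.0, 36.0], 0.61), ([331.0, 248.0, 27.0, 22.0], 0.36)]
side gauge [([267.0, 169.0, 44.0, 46.0], 0.81)]
side handle [([261.0, 177.0, 31.0, 28.0], 0.77), ([224.0, 177.0, 28.0, 15.0], 0.34)]
side tab []
side needle [([274.0, 167.0, 5.0, 12.0], 0.53)]
side mark []
side tray [([295.0, 262.0, 78.0, 49.0], 0.81), ([269.0, 169.0, 3.0, 14.0], 0.48)]
side spool_center [([255.0, 219.0, 26.0, 31.0], 0.88), ([206.0, 192.0, 17.0, 25.0], 0.66), ([291.0, 212.0, 22.0, 25.0], 0.58)]
side bottle_center [([242.0, 192.0, 14.0, 33.0], 0.89)]
side screw_tin [([225.0, 175.0, 27.0, 16.0], 0.84)]
side tape_measure [([290.0, 195.0, 30.0, 19.0], 0.96)]
side driver_yellow [([295.0, 173.0, 6.0, 16.0], 0.63)]
```

```bash
python3 - <<'E'
import cv2
a=cv2.imread('pics/s0.png')[145:345,140:360];b=cv2.imread('pics/d0.png')[140:300,175:345]
cv2.imwrite('pics/c1.png',cv2.resize(a,None,fx=3,fy=3,interpolation=2))
cv2.imwrite('pics/c2.png',cv2.resize(b,None,fx=3.5,fy=3.5,interpolation=2))
E
```

```text
(no output)
```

View pics/c1.png

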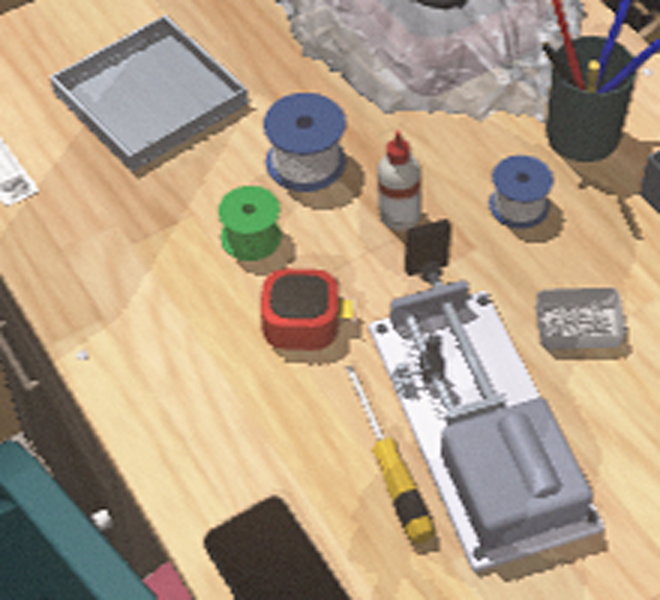

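View pics/c2.png

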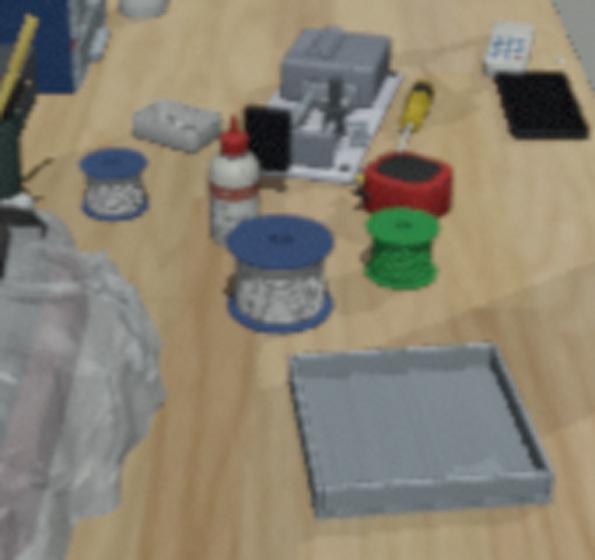

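```bash
cat > b.py <<'E'
from h import *
from scipy.optimize import least_squares as LS
S=lambda u,v:np.array([140+u/3,145+v/3])
D=lambda u,v:np.array([175+u/3.5,140+v/3.5])
pts=[('scene',(85,65,10),S(372,324)),('scene',(-155,65,10),S(478,566)),('scene',(-155,-45,10),S(606,521)),('scene',(85,-45,10),S(492,293)),
('side',(85,65,10),D(344,178))]
def res(q):
    c,s=np.cos(q[2]),np.sin(q[2]); r=[]
    for n,P,px in pts:
        x,y,z=np.array(P)/1e3; r+=list(proj(n,(q[0]+c*x-s*y,q[1]+s*x+c*y,z))[0]-px)
    return r
best=min((LS(res,[.4,-.4,a]) for a in np.arange(0,6.2,1)),key=lambda r:r.cost)
q=best.x;print('gauge',q,np.round(best.fun,1))
c,s=np.cos(q[2]),np.sin(q[2])
G=lambda P:np.array([(P[0]-q[0])*c+(P[1]-q[1])*s,-(P[0]-q[0])*s+(P[1]-q[1])*c,P[2]])*1e3
def tri(p1,p2):
    def f(X): return np.r_[proj('scene',X)[0]-p1,proj('side',X)[0]-p2]
    r=LS(f,[.5,-.4,.05]);return r.x,r.cost
for n,p1,p2 in [('handletop',S(429,223),D(269,108)),('bottletip',S(399,135),D(234,118)),('bottlefoot',S(403,222),D(235,240)),
 ('spooltop small',S(522,177),D(114,160)),('bigspool top',S(305,121),D(281,241)),('green',S(249,208),D(403,224)),
 ('tray1',S(52,77),D(550,500)),('tray2',S(165,18),D(315,515)),('tray3',S(246,94),D(290,355)),('tray4',S(138,165),D(492,345)),
 ('tabtop',S(437,338),D(334,82)),('tape',S(300,290),D(409,166)),('tin',S(582,305),D(177,115))]:
    X,cst=tri(p1,p2);print(n,np.round(X,4),'gauge',np.round(G(X),0),round(cst,1))
E
python3 b.py
```

```text
gauge [ 0.57268646 -0.14998249  1.32361409] [-0.2 -1.3 -0.4  0.5  1.2  1.4 -0.6 -2.   0.4 -1.1]
handletop [ 0.5968 -0.0348  0.0785] gauge [118.   5.  78.] 0.9
bottletip [0.6199 0.044  0.1038] gauge [200.   2. 104.] 0.2
bottlefoot [ 0.6209  0.034  -0.0065] gauge [190.  -2.  -6.] 0.3
spooltop small [ 0.7194 -0.0118  0.0405] gauge [ 170. -108.   41.] 0.0
bigspool top [0.583  0.1433 0.0535] gauge [287.  62.  53.] 0.4
green [0.4927 0.0913 0.0398] gauge [214. 137.  40.] 0.1
tray1 [0.4238 0.3682 0.0087] gauge [466. 271.   9.] 0.4
tray2 [0.5593 0.3833 0.0081] gauge [514. 143.   8.] 0.4
tray3 [0.5737 0.2347 0.0174] gauge [373.  93.  17.] 0.1
tray4 [0.44   0.213  0.0135] gauge [319. 217.  14.] 0.7
tabtop [ 0.542  -0.1264  0.0635] gauge [15. 36. 63.] 0.5
tape [ 0.4829 -0.0099  0.0391] gauge [114. 121.  39.] 0.6
tin [ 0.6823 -0.1441  0.0235] gauge [  33. -105.   24.] 1.0
```

Call:
{"name": "servo_tool", "arguments": {
  "plan": [
    [0.98,-0.65,-0.5,0,0,-0.689,94],
    [0.98,-0.65,-0.5,0,0,-0.689,94],
    [0.98,-0.65,-0.5,0,0,-0.689,94],
    [0.98,-0.65,-0.5,0,0,-0.689,94],
    [0.98,-0.65,-0.5,0,0,-0.689,94],
    [0.98,-0.65,-0.5,0,0,-0.689,94],
    [0.98,-0.65,-0.5,0,0,-0.689,94],
    [0.98,-0.65,-0.5,0,0,-0.689,94],
    [0.98,-0.65,-0.5,0,0,-0.689,94],
    [0.98,-0.65,-0.5,0,0,-0.689,94]
  ]
}}

```text
time: 2.03
tool_pos: [0.2113, -0.4474, 0.2346]
ee_rot: [3.141, 0.0, 1.325]
wrist_force: [1.6, 0.4, 0.1]
width: 0.094
finger_force: 0.0
```

Call:
{"name": "servo_tool", "arguments": {
  "plan": [
    [1,0.55,0,0,0,0,94],
    [1,0.55,0,0,0,0,94],
    [1,0.55,0,0,0,0,94],
    [1,0.55,0,0,0,0,94]
  ]
}}

```text
time: 2.37
tool_pos: [0.292, -0.3605, 0.2351]
ee_rot: [3.139, -0.001, 1.328]
wrist_force: [-0.7, 0.3, 0.3]
width: 0.0939
finger_force: 0.0
```

Call:
{"name": "servo_tool", "arguments": {
  "plan": [
    [1,0.55,0,0,0,0,94],
    [1,0.55,0,0,0,0,94],
    [1,0.55,0,0,0,0,94],
    [1,0.55,0,0,0,0,94]
  ]
}}

```text
time: 2.7
tool_pos: [0.3694, -0.2773, 0.2347]
ee_rot: [3.14, -0.002, 1.328]
wrist_force: [-0.1, -0.6, -0.2]
width: 0.0941
finger_force: 0.0
```

Call:
{"name": "servo_tool", "arguments": {
  "plan": [
    [1,0.55,0,0,0,0,94],
    [1,0.55,0,0,0,0,94],
    [1,0.55,0,0,0,0,94],
    [1,0.55,0,0,0,0,94]
  ]
}}

```text
time: 3.03
tool_pos: [0.4468, -0.1943, 0.2341]
ee_rot: [3.141, -0.002, 1.328]
wrist_force: [-0.6, -0.0, -0.8]
width: 0.0942
finger_force: 0.0
```

Call:
{"name": "servo_tool", "arguments": {
  "plan": [
    [1,0.55,0,0,0,0,94],
    [1,0.55,0,0,0,0,94],
    [1,0.55,0,0,0,0,94],
    [1,0.55,0,0,0,0,94],
    [1,0.55,0,0,0,0,94],
    [1,0.55,0,0,0,0,94]
  ]
}}

```text
time: 3.53
tool_pos: [0.5216, -0.115, 0.2343]
ee_rot: [-3.141, 0.001, 1.322]
wrist_force: [0.4, 0.0, -0.0]
width: 0.0941
finger_force: 0.0
```

```bash
cat > c.py <<'E'
import sys
from h import *
o=robot.get_obs(); f=sys.argv[1]
a=save('wrist',f+'.png')
print(o['tool_pos'],o['ee_rot'],o['width'])
for t in sys.argv[2:]:
    print(t,[(np.round(d['extent'],1).tolist(),round(d['conf'],2)) for d in robot.find_in(t,'wrist')[:3]])
cv2.imwrite('pics/'+f+'b.png',cv2.resize(a[:,:,::-1],None,fx=1.5,fy=1.5,interpolation=2))
E
python3 c.py w1 handle tab needle mark bottle_center gauge
```

```text
[ 0.52162467 -0.11495618  0.23429504] [-3.14089261e+00  1.35274016e-03  1.32207631e+00] 0.09410379705178899
handle [([289.6, 144.4, 50.9, 124.6], 0.61)]
tab [([264.2, 167.3, 25.3, 16.7], 0.62), ([365.9, 152.9, 55.9, 43.9], 0.56)]
needle [([267.1, 166.6, 21.1, 14.9], 0.66)]
mark [([254.6, 159.9, 10.3, 13.8], 0.54)]
bottle_center [([305.1, 23.8, 36.8, 47.5], 0.58)]
gauge [([288.6, 177.2, 72.4, 182.8], 0.71)]
```

View pics/w1b.png

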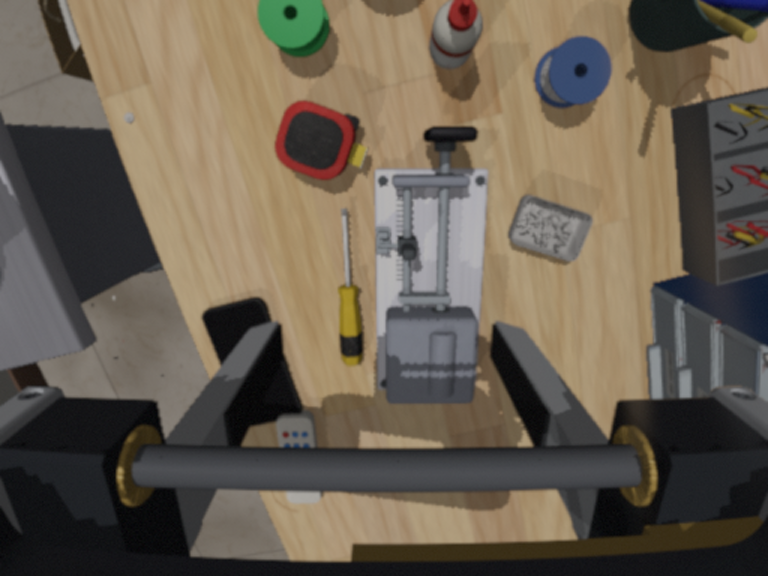

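```bash
cat > d.py <<'E'
from h import *
from scipy.optimize import least_squares as LS
import b
o=robot.get_obs(); W=lambda u,v:np.array([u/1.5,v/1.5])
PT=[((85,65,10),W(375,170)),((85,-45,10),W(488,170)),((-52,65,10),None)]
w=[((85,65,10),W(375,170)),((85,-45,10),W(488,170)),((80,0,42),None),((75,52,42),None)]
def res(q,full=True):
    c,s=np.cos(q[2]),np.sin(q[2]); r=[]
    for P,px in w:
        if px is None: continue
        x,y,z=np.array(P)/1e3; r+=list(proj('wrist',(q[0]+c*x-s*y,q[1]+s*x+c*y,z),o)[0]-px)
    # left edge line + rod line directions
    c0,v0=ray('wrist',W(376,392),o)
    X=c0+v0*(.01-c0[2])/v0[2]; r.append(((-s*(X[0]-q[0])+c*(X[1]-q[1]))-.065)*600)
    for m in (W(444,190),W(441,290)):
        X=atz('wrist',m,.033,o); r.append(((-s*(X[0]-q[0])+c*(X[1]-q[1])))*600)
    r+=list(np.array(b.res(q))*.5) if full else []
    return r
for f in (False,True):
    r=LS(res,b.q,args=(f,)); q=r.x; print(f,q,np.round(r.fun,1))
    c,s=np.cos(q[2]),np.sin(q[2])
    G=lambda P:np.round(np.array([(P[0]-q[0])*c+(P[1]-q[1])*s,-(P[0]-q[0])*s+(P[1]-q[1])*c,P[2]])*1e3,1)
    for n,p,z in [('handle top',(451,134),.078),('tab top',(408,241),.068),('clip front',(383,240),.027),('pusher',(425,299),.038),('bottle tip',(465,5),.108),('bottle foot lowest',(449,68),0.0),('bracketmid',(430,181),.042),('tape bottomright',(352,150),.03)]:
        X=atz('wrist',W(*p),z,o); print(n,np.round(X,4),G(X))
np.save('q.npy',q)
E
python3 d.py | grep -v -e '^green' -e tray; python3 - <<'E'
import cv2
a=cv2.imread('pics/w1.png')[105:215,235:335]
cv2.imwrite('pics/w1c.png',cv2.resize(a,None,fx=5,fy=5,interpolation=2))
E
```

```text
gauge [ 0.57268646 -0.14998249  1.32361409] [-0.2 -1.3 -0.4  0.5  1.2  1.4 -0.6 -2.   0.4 -1.1]
handletop [ 0.5968 -0.0348  0.0785] gauge [118.   5.  78.] 0.9
bottletip [0.6199 0.044  0.1038] gauge [200.   2. 104.] 0.2
bottlefoot [ 0.6209  0.034  -0.0065] gauge [190.  -2.  -6.] 0.3
spooltop small [ 0.7194 -0.0118  0.0405] gauge [ 170. -108.   41.] 0.0
bigspool top [0.583  0.1433 0.0535] gauge [287.  62.  53.] 0.4
tabtop [ 0.542  -0.1264  0.0635] gauge [15. 36. 63.] 0.5
tape [ 0.4829 -0.0099  0.0391] gauge [114. 121.  39.] 0.6
tin [ 0.6823 -0.1441  0.0235] gauge [  33. -105.   24.] 1.0
False [ 0.56797206 -0.14960553  1.32343659] [-0.5 -0.1  0.3  0.1  0.1  0.2 -0. ]
handle top [ 0.5942 -0.0366  0.078 ] [116.    2.2  78. ]
tab top [ 0.541  -0.1144  0.068 ] [27.5 34.7 68. ]
clip front [ 0.518  -0.1164  0.027 ] [19.9 56.6 27. ]
pusher [ 0.5437 -0.1808  0.038 ] [-36.2  15.9  38. ]
bottle tip [0.6177 0.0453 0.108 ] [201.2  -0.5 108. ]
bottle foot lowest [0.6167 0.022  0.    ] [178.3  -5.2   0. ]
bracketmid [ 0.5728 -0.0717  0.042 ] [76.7 14.4 42. ]
tape bottomright [ 0.5115 -0.0285  0.03  ] [103.6  84.4  30. ]
True [ 0.568383   -0.14965234  1.32497122] [-0.4 -0.1  0.5  0.   0.4  0.4  0.2 -0.8 -0.3 -1.   0.7 -0.1  1.1 -1.
 -0.7  0.9 -0.5]
handle top [ 0.5942 -0.0366  0.078 ] [116.    2.4  78. ]
tab top [ 0.541  -0.1144  0.068 ] [27.5 35.1 68. ]
clip front [ 0.518  -0.1164  0.027 ] [20. 57. 27.]
pusher [ 0.5437 -0.1808  0.038 ] [-36.3  16.3  38. ]
bottle tip [0.6177 0.0453 0.108 ] [201.1  -0.4 108. ]
bottle foot lowest [0.6167 0.022  0.    ] [178.3  -5.1   0. ]
bracketmid [ 0.5728 -0.0717  0.042 ] [76.7 14.7 42. ]
tape bottomright [ 0.5115 -0.0285  0.03  ] [103.7  84.7  30. ]
```

View pics/w1c.png

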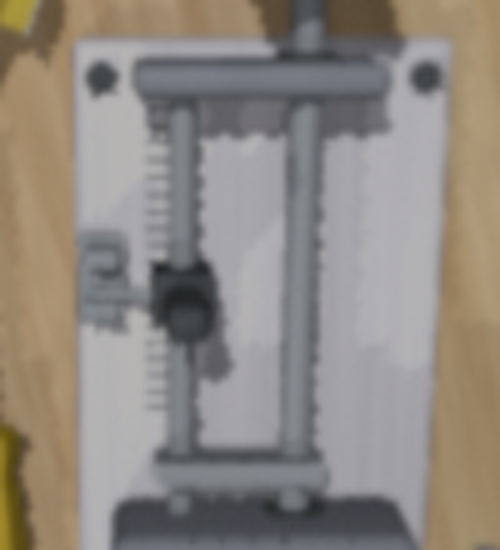

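Call:
{"name": "servo_tool", "arguments": {
  "plan": [
    [0.885,0.275,0,0,0,0,94],
    [0.885,0.275,0,0,0,0,94],
    [0.885,0.275,0,0,0,0,94],
    [0.885,0.275,0,0,0,0,94]
  ]
}}

```text
time: 4.22
tool_pos: [0.5712, -0.0322, 0.2339]
ee_rot: [-3.141, -0.0, 1.328]
wrist_force: [-0.5, -0.5, 0.7]
width: 0.0938
finger_force: 0.0
```

Call:
{"name": "servo_tool", "arguments": {
  "plan": [
    [0.885,0.275,0,0,0,0,94],
    [0.885,0.275,0,0,0,0,94],
    [0.885,0.275,0,0,0,0,94],
    [0.885,0.275,0,0,0,0,94],
    [0.885,0.275,0,0,0,0,94],
    [0.885,0.275,0,0,0,0,94],
    [0.885,0.275,0,0,0,0,94]
  ]
}}

```text
time: 4.8
tool_pos: [0.6183, 0.043, 0.235]
ee_rot: [3.141, 0.001, 1.322]
wrist_force: [-0.7, -0.3, -0.1]
width: 0.0942
finger_force: 0.0
```

```bash
python3 c.py w2 bottle_center; python3 - <<'E'
from h import *
for z in (0,.078,.108): print(z,proj('wrist',(.618,.043,z)))
E
```

```text
[0.61832019 0.04304527 0.2350178 ] [3.14097470e+00 6.27716475e-04 1.32181858e+00] 0.09417274856575902
bottle_center [([258.8, 161.1, 28.9, 39.8], 0.65), ([231.8, 275.9, 18.4, 26.9], 0.21)]
0 [[257.31541851 154.60642189]]
0.078 [[257.34983986 165.97134396]]
0.108 [[257.36716035 171.68769023]]
```

View pics/w2b.png

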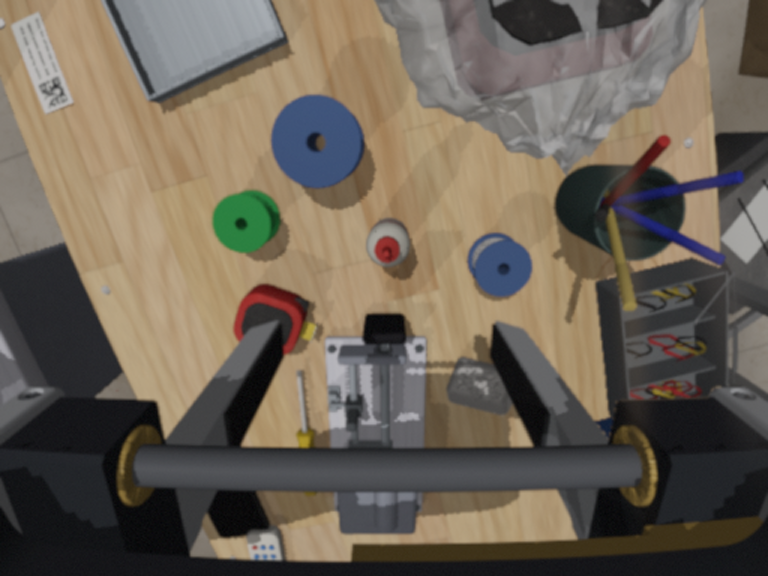

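Call:
{"name": "servo_tool", "arguments": {
  "plan": [
    [0.02,-0.01,0.95,0,0,0,94],
    [0.02,-0.01,0.95,0,0,0,94],
    [0.02,-0.01,0.95,0,0,0,94],
    [0.02,-0.01,0.95,0,0,0,94],
    [0.02,-0.01,0.95,0,0,0,94]
  ]
}}

```text
time: 5.32
tool_pos: [0.6183, 0.0466, 0.14]
ee_rot: [-3.141, 0.0, 1.323]
wrist_force: [0.5, -0.2, 0.2]
width: 0.0939
finger_force: 0.0
```

Call:
{"name": "servo_tool", "arguments": {
  "plan": [
    [0,0,0.4,0,0,0,94],
    [0,0,0.7,0,0,0,94],
    [0,0,0.9,0,0,0,94],
    [0,0,0.9,0,0,0,94],
    [0,0,0.9,0,0,0,60],
    [0,0,0.9,0,0,0,45],
    [0,0,0.9,0,0,0,30],
    [0,0,0.9,0,0,0,30],
    [0,0,0.9,0,0,0,30],
    [0,0,0.9,0,0,0,30],
    [0,0,0.9,0,0,0,30],
    [0,0,0.9,0,0,0,30]
  ]
}}

```text
time: 6.32
tool_pos: [0.6184, 0.0471, 0.0496]
ee_rot: [3.141, 0.0, 1.324]
wrist_force: [-0.7, 0.9, 0.5]
width: 0.0438
finger_force: 0.0
```

Call:
{"name": "servo_tool", "arguments": {
  "plan": [
    [0,0,0,0,0,0,25],
    [0,0,0,0,0,0,25],
    [0,0,0,0,0,0,25],
    [0,0,0,0,0,0,25]
  ]
}}

```text
time: 6.65
tool_pos: [0.6195, 0.047, 0.0506]
ee_rot: [3.139, -0.0, 1.324]
wrist_force: [0.4, 0.5, 2.4]
width: 0.0254
finger_force: 4.9
```

Call:
{"name": "servo_tool", "arguments": {
  "plan": [
    [0,0,-0.15,0,0,0,25],
    [0,0,-0.4,0,0,0,25],
    [0,0,-0.7,0,0,0,25],
    [0,0,-0.95,0,0,0,25],
    [0,0,-0.95,0,0,0,25]
  ]
}}

```text
time: 7.07
tool_pos: [0.6215, 0.0471, 0.1513]
ee_rot: [3.131, -0.003, 1.324]
wrist_force: [0.2, 0.6, 1.1]
width: 0.0249
finger_force: 0.0
```

```bash
python3 c.py w3 bottle_center; python3 -c "
from h import *
save('side','d3.png');print(robot.find_in('bottle_center','side')[:2])
a=cv2.imread('pics/d3.png')[120:310,150:370];cv2.imwrite('pics/d3b.png',cv2.resize(a,None,fx=2.5,fy=2.5))
b=cv2.imread('pics/w3.png');cv2.imwrite('pics/m3.png',np.hstack([cv2.resize(a,(400,345)),cv2.resize(b,(400,345))]))"
```

```text
[0.62146348 0.04713722 0.15129883] [ 3.13092313e+00 -2.55304406e-03  1.32417571e+00] 0.02491975425488528
bottle_center [([256.7, 180.7, 39.4, 46.0], 0.64)]
[{'extent': [243.3, 191.6, 17.2, 34.7], 'conf': 0.91}]
```

View pics/m3.png

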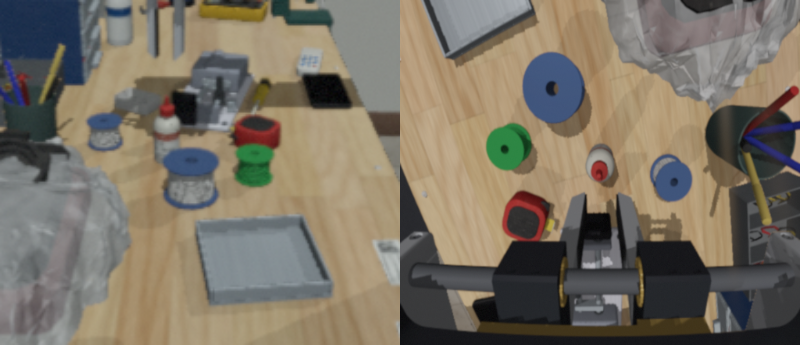

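```bash
python3 -c "
from h import *
o=robot.get_obs();print(o['tool_pos'],o['ee_rot'],o['joint_positions'])
p=o['tool_pos']
for n in('scene','side','wrist'): print(n,proj(n,[p-[0,0,.017],p,[.618,.043,.108],[.618,.043,0]]))
print(cam('side')); 
save('scene','s3.png')
a=cv2.imread('pics/s3.png')[100:320,120:370];a=cv2.resize(a,(400,352));b=cv2.imread('pics/d3.png')[60:280,150:400]
cv2.imwrite('pics/m4.png',np.hstack([a,cv2.resize(b,(400,352))]))"
```

```text
[0.61727357 0.04712611 0.14239422] [-3.13822255e+00  9.06172084e-04  1.32410757e+00] [-1.52917836e-02  2.54858569e-01  1.26093239e+00 -1.09311547e-04
  1.62928979e+00  2.31392300e-01]
scene [[271.30460962 184.26734507]
 [271.46603397 179.71427231]
 [272.26155551 189.70018416]
 [271.25813643 216.11165714]]
side [[242.25344339 166.42664133]
 [242.179627   160.36192864]
 [242.12109206 171.90639746]
 [242.56458897 207.89415542]]
wrist [[257.99706553 204.17667136]
 [257.96729181 212.1371824 ]
 [260.0012786  201.28933144]
 [259.52929296 171.2098447 ]]
{'camera_matrix': array([[408.16652532,   0.        , 256.14120362],
       [  0.        , 408.16652532, 190.70084443],
       [  0.        ,   0.        ,   1.        ]]), 'distortion': array([0.01948751, 0.        , 0.        , 0.        , 0.        ]), 'rvec': array([ 0.0217299 , -2.66627928,  1.65392672]), 'tvec': array([0.58119599, 0.03417711, 1.15444818])}
```

View pics/m4.png

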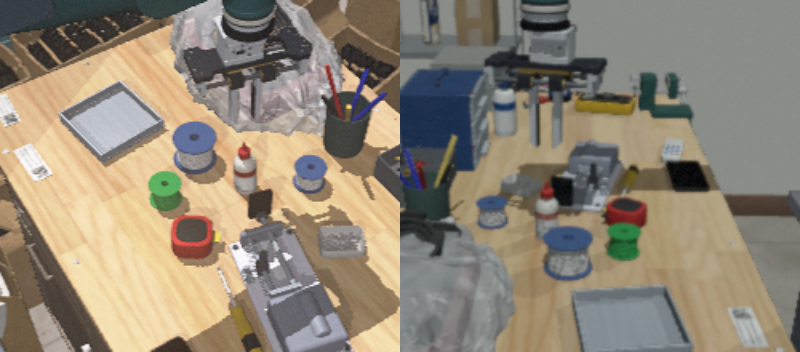

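```bash
python3 -c "
from h import *
from scipy.optimize import least_squares as LS
import io,contextlib
for p1,p2 in [((273,172),(240.6,150.6)),((273,175),(240.6,152))]:
  f=lambda X:np.r_[proj('scene',X)[0]-p1,proj('side',X)[0]-p2]
  r=LS(f,[.6,.05,.1]);print(r.x,r.cost)
a=save('side','d5.png');b=save('scene','s5.png')
a=cv2.resize(a[90:220,195:295],None,fx=4,fy=4,interpolation=2);b=cv2.resize(b[90:220,220:320],None,fx=4,fy=4,interpolation=2)
cv2.imwrite('pics/m5.png',np.hstack([a,b])[:,:,::-1]); print(robot.get_obs())
"
```

```text
[0.62092656 0.04661791 0.16896667] 0.0022846673114521637
[0.61991388 0.04286526 0.16305901] 0.3506892199367266
{'time': 7.4167, 'joint_positions': array([-1.53371205e-02,  2.55332388e-01,  1.26093075e+00, -8.56610094e-05,
        1.62941838e+00,  2.31362436e-01]), 'qvel': array([-6.17716051e-04, -2.96039055e-03, -6.98837446e-03, -5.80730812e-04,
        2.71701707e-04, -3.89371063e-05]), 'joint_torque': array([ 9.18120932e-03, -4.12209356e+01, -3.02488446e+01,  7.61286775e-02,
        1.30032087e-02, -2.91051192e-04]), 'tool_pos': array([0.61722388, 0.04710769, 0.14210314]), 'ee_rot': array([-3.13763235e+00,  1.02084461e-03,  1.32409395e+00]), 'wrist_force': array([-0.75119415,  0.00460594, -0.0079127 ]), 'wrist_torque': array([-0.03927518, -0.04253283, -0.00013515]), 'finger_force': 0.0, 'width': 0.025239984607419892}
```

View pics/m5.png

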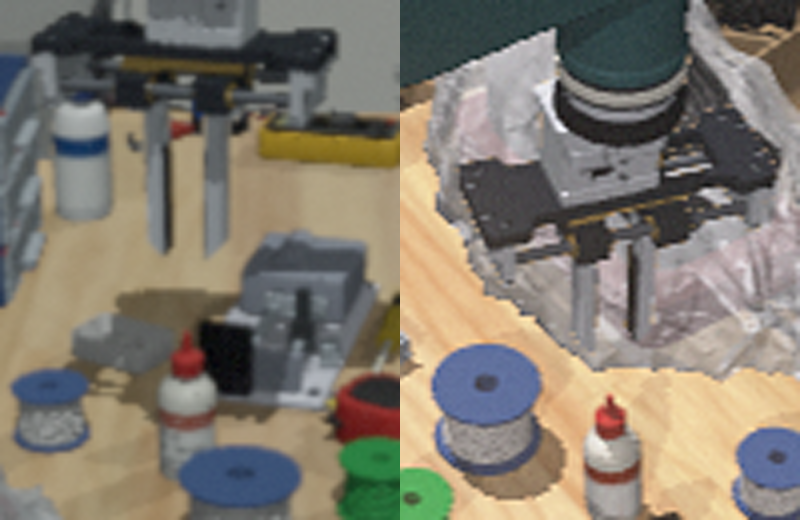

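Call:
{"name": "servo_tool", "arguments": {
  "plan": [
    [-0.02,0.03,0,0,0,0,80],
    [-0.02,0.03,0,0,0,0,80],
    [-0.02,0.03,0,0,0,0,80],
    [-0.02,0.03,0,0,0,0,80],
    [-0.02,0.03,0,0,0,0,80],
    [-0.02,0.03,0,0,0,0,80],
    [-0.02,0.03,0,0,0,0,80],
    [-0.02,0.03,0,0,0,0,80],
    [-0.02,0.03,0.3,0,0,0,80],
    [-0.02,0.03,0.5,0,0,0,80],
    [-0.02,0.03,0.7,0,0,0,80],
    [-0.02,0.03,0.7,0,0,0,80]
  ]
}}

```text
time: 8.42
tool_pos: [0.6174, 0.0445, 0.0691]
ee_rot: [-3.132, 0.002, 1.324]
wrist_force: [-1.3, -0.4, -0.7]
width: 0.0801
finger_force: 0.0
```

```bash
python3 -c "
from h import *
print(robot.get_obs())
a=save('side','d6.png');b=save('scene','s6.png')
a=cv2.resize(a[110:220,195:295],None,fx=4,fy=4,interpolation=2);b=cv2.resize(b[120:230,220:320],None,fx=4,fy=4,interpolation=2)
cv2.imwrite('pics/m6.png',np.hstack([a,b])[:,:,::-1])"
```

```text
{'time': 8.4167, 'joint_positions': array([-1.95423470e-02,  2.94032624e-01,  1.35935613e+00, -1.28195838e-04,
        1.49767086e+00,  2.27116804e-01]), 'qvel': array([-0.00040955, -0.02373425, -0.05820223,  0.0018513 ,  0.04964185,
       -0.00043188]), 'joint_torque': array([ 2.04560382e-02, -4.54656601e+01, -3.23488963e+01,  9.03581036e-02,
       -4.38458780e-01,  6.97578740e-03]), 'tool_pos': array([0.61738441, 0.04449661, 0.06912239]), 'ee_rot': array([-3.13239756e+00,  2.25611777e-03,  1.32415752e+00]), 'wrist_force': array([-1.32140756, -0.39674575, -0.67506436]), 'wrist_torque': array([-0.01862222, -0.0553672 ,  0.02175602]), 'finger_force': 0.0, 'width': 0.08008853228286947}
```

View pics/m6.png

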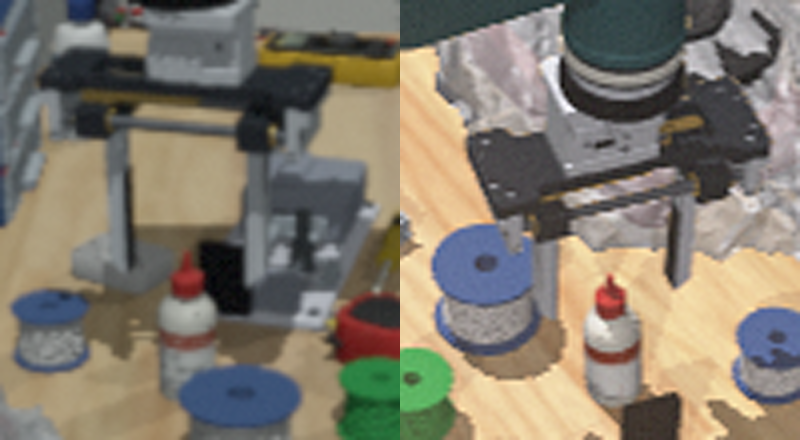

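Call:
{"name": "servo_tool", "arguments": {
  "plan": [
    [0,0,0.25,0,0,0,80],
    [0,0,0.5,0,0,0,80],
    [0,0,0.6,0,0,0,80],
    [0,0,0.6,0,0,0,60],
    [0,0,0.6,0,0,0,45],
    [0,0,0.6,0,0,0,35],
    [0,0,0.6,0,0,0,25],
    [0,0,0.6,0,0,0,25],
    [0,0,0.6,0,0,0,25],
    [0,0,0.6,0,0,0,25],
    [0,0,0.6,0,0,0,25],
    [0,0,0.6,0,0,0,25]
  ]
}}

```text
time: 9.52
tool_pos: [0.6212, 0.0444, 0.0153]
ee_rot: [3.14, -0.0, 1.324]
wrist_force: [-0.6, 0.9, 3.1]
width: 0.038
finger_force: 30.0
```

Call:
{"name": "servo_tool", "arguments": {
  "plan": [
    [0,0,-0.15,0,0,0,25],
    [0,0,-0.4,0,0,0,25],
    [0,0,-0.7,0,0,0,25],
    [0,0,-0.95,0,0,0,25],
    [0,0,-0.95,0,0,0,25]
  ]
}}

```text
time: 9.93
tool_pos: [0.6243, 0.0444, 0.1159]
ee_rot: [3.131, -0.002, 1.324]
wrist_force: [0.9, -0.2, -0.8]
width: 0.0381
finger_force: 30.0
```

Call:
{"name": "servo_tool", "arguments": {
  "plan": [
    [0.2,-0.16,0,0,0,0,25],
    [0.45,-0.37,0,0,0,0,25],
    [0.73,-0.6,0,0,0,0,25],
    [0.73,-0.6,0,0,0,0,25]
  ]
}}

```text
time: 10.27
tool_pos: [0.5768, 0.1352, 0.1074]
ee_rot: [-3.136, -0.002, 1.33]
wrist_force: [-0.2, -0.1, -1.4]
width: 0.0382
finger_force: 30.0
```

Call:
{"name": "servo_tool", "arguments": {
  "plan": [
    [0.25,-0.2,0,0,0,0,25],
    [0.5,-0.4,0,0,0,0,25],
    [0.73,-0.6,0,0,0,0,25],
    [0.73,-0.6,0,0,0,0,25]
  ]
}}

```text
time: 10.6
tool_pos: [0.5367, 0.2196, 0.1075]
ee_rot: [-3.137, -0.001, 1.33]
wrist_force: [0.7, -0.1, -1.2]
width: 0.038
finger_force: 30.0
```

Call:
{"name": "servo_tool", "arguments": {
  "plan": [
    [0.25,-0.2,0,0,0,0,25],
    [0.5,-0.4,0,0,0,0,25],
    [0.73,-0.6,0,0,0,0,25],
    [0.73,-0.6,0,0,0,0,25],
    [0.73,-0.6,0,0,0,0,25],
    [0.73,-0.6,0,0,0,0,25]
  ]
}}

```text
time: 11.1
tool_pos: [0.4997, 0.2998, 0.1082]
ee_rot: [-3.141, 0.002, 1.324]
wrist_force: [-1.5, -0.2, -2.8]
width: 0.0384
finger_force: 30.0
```

```bash
python3 -c "
from h import *
o=robot.get_obs();print(o['tool_pos'],o['width'],o['finger_force'])
c=o['tool_pos'][:2]
for n in('scene','side'):
  robot.snapshot(n)
  for t in('bottle_center','tray'): print(n,t,robot.find_in(t,n)[:2])
for n in('scene','side'): print(n,proj(n,[[.499,.3,.022],[.499,.3,0],[*c,.09],[*c,.198]]))"
```

```text
[0.49972448 0.29975532 0.10818973] 0.038447569399492634 29.99758845573524
scene bottle_center [{'extent': [185.9, 141.8, 12.6, 32.2], 'conf': 0.85}]
scene tray [{'extent': [189.7, 176.3, 64.6, 50.2], 'conf': 0.64}, {'extent': [313.0, 208.9, 24.7, 24.4], 'conf': 0.47}]
side bottle_center [{'extent': [297.4, 206.6, 17.8, 52.1], 'conf': 0.81}, {'extent': [267.4, 173.5, 47.1, 39.0], 'conf': 0.63}]
side tray [{'extent': [297.0, 261.7, 77.3, 49.4], 'conf': 0.6}]
scene [[189.10826597 171.64039479]
 [189.84242897 176.83677799]
 [186.9968344  154.76817178]
 [182.86179941 125.40055755]]
side [[292.37840891 256.92586949]
 [291.94560624 265.24403525]
 [293.42637649 229.96049999]
 [295.86553521 183.12562327]]
```

Call:
{"name": "servo_tool", "arguments": {
  "plan": [
    [0,0,0.3,0,0,0,25],
    [0,0,0.55,0,0,0,25],
    [0,0,0.75,0,0,0,25],
    [0,0,0.85,0,0,0,25],
    [0,0,0.87,0,0,0,25],
    [0,0,0.88,0,0,0,25],
    [0,0,0.88,0,0,0,25],
    [0,0,0.88,0,0,0,25]
  ]
}}

```text
time: 12.07
tool_pos: [0.501, 0.3013, 0.0233]
ee_rot: [3.139, -0.002, 1.324]
wrist_force: [-0.8, 1.3, -0.6]
width: 0.038
finger_force: 30.0
```

Call:
{"name": "servo_tool", "arguments": {
  "plan": [
    [0,0,0.02,0,0,0,25],
    [0,0,0.03,0,0,0,25],
    [0,0,0.03,0,0,0,25],
    [0,0,0.03,0,0,0,25]
  ]
}}

```text
time: 12.4
tool_pos: [0.5004, 0.3011, 0.0194]
ee_rot: [3.14, -0.001, 1.324]
wrist_force: [-0.9, -0.7, 2.2]
width: 0.0382
finger_force: 30.0
```

Call:
{"name": "servo_tool", "arguments": {
  "plan": [
    [0,0,0,0,0,0,45],
    [0,0,0,0,0,0,55],
    [0,0,0,0,0,0,60],
    [0,0,0,0,0,0,60],
    [0,0,0,0,0,0,60],
    [0,0,-0.2,0,0,0,60],
    [0,0,-0.5,0,0,0,60],
    [0,0,-0.9,0,0,0,60],
    [0,0,-1,0,0,0,60]
  ]
}}

```text
time: 13.15
tool_pos: [0.5027, 0.3022, 0.1253]
ee_rot: [3.133, -0.007, 1.324]
wrist_force: [0.3, 1.4, 1.6]
width: 0.0603
finger_force: 0.0
```

Call:
{"name": "servo_tool", "arguments": {
  "plan": [
    [-0.15,0.05,-0.4,0,0,0,40],
    [-0.5,0.15,-0.7,0,0,0,20],
    [-0.92,0.285,-0.7,0,0,0,0],
    [-0.92,0.285,-0.7,0,0,0,0]
  ]
}}

```text
time: 13.48
tool_pos: [0.5068, 0.2006, 0.1918]
ee_rot: [3.135, -0.0, 1.32]
wrist_force: [0.1, 0.3, -0.7]
width: 0.0369
finger_force: 0.0
```

Call:
{"name": "servo_tool", "arguments": {
  "plan": [
    [-0.3,0.1,0,0,0,0,0],
    [-0.6,0.19,0,0,0,0,0],
    [-0.92,0.285,0,0,0,0,0]
  ]
}}

```text
time: 13.73
tool_pos: [0.5097, 0.1077, 0.1876]
ee_rot: [-3.141, -0.0, 1.325]
wrist_force: [0.7, -0.2, 0.2]
width: 0.0168
finger_force: 0.0
```

Call:
{"name": "servo_tool", "arguments": {
  "plan": [
    [-0.3,0.1,0,0,0,0,0],
    [-0.6,0.19,0,0,0,0,0],
    [-0.92,0.285,0,0,0,0,0]
  ]
}}

```text
time: 13.98
tool_pos: [0.5148, 0.0113, 0.1876]
ee_rot: [-3.141, -0.0, 1.325]
wrist_force: [0.1, 0.2, -0.3]
width: 0.0005
finger_force: 0.0
```

Call:
{"name": "servo_tool", "arguments": {
  "plan": [
    [-0.3,0.1,0,0,0,0,0],
    [-0.6,0.19,0,0,0,0,0],
    [-0.92,0.285,0,0,0,0,0]
  ]
}}

```text
time: 14.23
tool_pos: [0.5201, -0.0849, 0.1876]
ee_rot: [-3.141, -0.0, 1.324]
wrist_force: [0.5, -0.1, 0.3]
width: 0.0001
finger_force: 0.0
```

Call:
{"name": "servo_tool", "arguments": {
  "plan": [
    [-0.3,0.1,0,0,0,0,0],
    [-0.6,0.19,0,0,0,0,0],
    [-0.92,0.285,0,0,0,0,0],
    [-0.92,0.285,0,0,0,0,0],
    [-0.92,0.285,0,0,0,0,0],
    [-0.92,0.285,0,0,0,0,0]
  ]
}}

```text
time: 14.73
tool_pos: [0.5254, -0.1795, 0.1876]
ee_rot: [-3.14, -0.001, 1.324]
wrist_force: [-0.7, 0.4, 0.5]
width: 0.0004
finger_force: 0.0
```

```bash
cat > e.py <<'E'
from h import *
q=np.load('q.npy');c,s=np.cos(q[2]),np.sin(q[2])
G=lambda P:np.round(np.array([(P[0]-q[0])*c+(P[1]-q[1])*s,-(P[0]-q[0])*s+(P[1]-q[1])*c,P[2]])*1e3,1)
W=lambda g:np.array([q[0]+c*g[0]/1e3-s*g[1]/1e3,q[1]+s*g[0]/1e3+c*g[1]/1e3,g[2]/1e3])
E
cat > f.py <<'E'
from e import *
import sys
o=robot.get_obs(); save('wrist',sys.argv[1])
print(o['tool_pos'],'tool gauge',G(o['tool_pos']))
for t,z in (('tab',.05),('needle',.026),('mark',.026),('handle',.06),('gauge',.03)):
    for d in robot.find_in(t,'wrist')[:2]:
        e=d['extent']; print(t,np.round(e,1),round(d['conf'],2),G(atz('wrist',e[:2],z,o)))
E
python3 f.py w7.png; python3 -c "
from h import *
for n in('scene','side'):
  robot.snapshot(n); print(n,robot.find_in('bottle_center',n)[:1],proj(n,[.5,.301,.054]))
# bed corners and rail candidates in w7
from e import *
print(proj('wrist',[W(g) for g in ((85,65,10),(85,-45,10),(20,34,68),(20,34,26))]))
"
```

```text
[ 0.52539368 -0.17949952  0.18763626] tool gauge [-39.4  34.4 187.6]
tab [249.6 124.3  27.5  18.7] 0.51 [14. 44. 50.]
needle [252.2 123.3  29.7  14.5] 0.74 [13.3 41.4 26. ]
mark [239.6 118.2  12.7  16.2] 0.73 [19.5 56.9 26. ]
handle [279.7  95.2  59.8 160.8] 0.83 [46.3 10.5 60. ]
gauge [275.6 134.1  86.1 229.2] 0.92 [ 0.4 12.6 30. ]
gauge [188.4  37.6  76.5  64.7] 0.34 [111.9 114.3  30. ]
scene [{'extent': [189.6, 167.4, 12.7, 23.3], 'conf': 0.58}] [[188.15695203 163.53627665]]
side [{'extent': [292.9, 243.9, 18.6, 50.0], 'conf': 0.73}] [[292.58597144 244.75746953]]
[[232.62339155  63.33373479]
 [321.53427749  63.70404941]
 [257.82932799 119.73866752]
 [257.76823105 117.42128129]]
```

```bash
python3 -c "
from e import *
a=cv2.cvtColor(cv2.imread('pics/w7.png'),cv2.COLOR_BGR2GRAY)
r=a[104:140:1,230:276:2]
for i,row in enumerate(r): print(104+i,' '.join('%3d'%v for v in row))
"
```

```text
104 145 142 161 181 180 181 180 179 179 178 161 157 133 132 129  94 121 171 175 176 175 176 175
105 146 142 161 181 179 180 180 179 179 179 159 153 133 132 129  93 139 174 175 176 176 176 175
106 145 142 160 181 178 179 179 179 180 179 170 167 141 132 129  93 137 176 175 176 175 176 176
107 144 141 159 179 177 178 179 179 179 179 171 168 139 132 129  93 128 176 175 176 175 176 175
108 144 141 158 176 174 173 176 176 179 179 159 150 127 130 128  93 123 174 174 176 175 175 175
109 142 141 155 164 158 159 160 163 178 179 157 148 125 125 124  92 109 169 174 176 175 176 175
110 142 142 145 147 140 142 144 150 176 178 169 165 134 120 121  91 102 166 174 176 174 176 174
111 141 141 137 133 126 130 131 139 175 179 171 169 134 119 120  92 105 167 174 175 175 176 174
112 141 141 134 126 121 123 116 132 174 178 159 152 122 118 120  91 118 172 174 176 175 176 175
113 142 142 140 139 137 137 117 126 173 179 154 144 118 118 120  91 123 174 173 176 175 176 176
114 144 141 142 144 142 142 117 116 168 179 167 159 125 118 120  90 118 170 174 176 175 176 179
115 145 139 141 138 136 137 112 108 167 179 
[... 1655 characters left out ...]
 112 102 100 157 175 181 182
133 148 149 152 177 167 140 125 126 175 182 165 148 113  91  80  72 112 103 101 156 174 179 182
134 149 148 151 179 180 173 149 150 180 182 178 174 147 102  80  74 111 101  98 136 174 180 181
135 148 146 149 179 182 181 175 175 181 182 175 172 150 119  86  74 109 101  99 127 173 180 181
136 147 146 146 179 182 181 181 182 181 182 161 150 135 128 101  75 110 103  99 124 171 179 178
137 147 145 145 179 182 182 182 182 181 182 167 161 139 130 119  75 112 107  98 115 168 175 173
138 148 144 145 179 182 182 182 182 183 182 177 176 151 130 124  76 112 105  98 106 165 175 171
139 147 144 144 178 181 182 182 182 183 181 174 169 146 130 126  79 112 103  98 102 162 174 171
```

```bash
python3 -c "
from e import *
o=robot.get_obs()
for n,p,z in (('tabtop',(257,124.7),.068),('block outer edge',(256,115.7),.039),('needle',(246,121.9),.0275),('horn1',(240,114),.027),('horn2',(240,126.7),.027),('bracket?',(260,62),.042)): print(n,G(atz('wrist',p,z,o)))
a=cv2.cvtColor(cv2.imread('pics/w7.png'),cv2.COLOR_BGR2GRAY)
print('rod/pusher col 268:',list(zip(range(150,215),a[150:215,268])))
print('bed top col 300:',list(zip(range(50,80),a[50:80,300])))
"
```

```text
tabtop [14.6 34.9 68. ]
block outer edge [22.8 36.1 39. ]
needle [14.7 48.5 27.5]
horn1 [24.2 55.8 27. ]
horn2 [ 8.8 56.  27. ]
bracket? [82.7 31.5 42. ]
rod/pusher col 268: [(150, np.uint8(171)), (151, np.uint8(171)), (152, np.uint8(171)), (153, np.uint8(170)), (154, np.uint8(171)), (155, np.uint8(170)), (156, np.uint8(169)), (157, np.uint8(169)), (158, np.uint8(168)), (159, np.uint8(162)), (160, np.uint8(140)), (161, np.uint8(102)), (162, np.uint8(101)), (163, np.uint8(126)), (164, np.uint8(135)), (165, np.uint8(135)), (166, np.uint8(134)), (167, np.uint8(133)), (168, np.uint8(124)), (169, np.uint8(102)), (170, np.uint8(97)), (171, np.uint8(97)), (172, np.uint8(92)), (173, np.uint8(79)), (174, np.uint8(70)), (175, np.uint8(70)), (176, np.uint8(71)), (177, np.uint8(71)), (178, np.uint8(74)), (179, np.uint8(82)), (180, np.uint8(97)), (181, np.uint8(109)), (182, np.uint8(115)), (183, np.uint8(119)), (184, np.uint8(121)), (185, np.uint8(123)), (186, np.uint8(124)), (187, np.uint8(124)), (188, np.uint8(124)), (189, np.uint8(124)), (190, np.uint8(124)), (191, np.uint8(124)), (192, np.uin
[... 421 characters left out ...]
122)), (212, np.uint8(122)), (213, np.uint8(123)), (214, np.uint8(122))]
bed top col 300: [(50, np.uint8(76)), (51, np.uint8(77)), (52, np.uint8(76)), (53, np.uint8(75)), (54, np.uint8(78)), (55, np.uint8(78)), (56, np.uint8(77)), (57, np.uint8(78)), (58, np.uint8(77)), (59, np.uint8(79)), (60, np.uint8(80)), (61, np.uint8(79)), (62, np.uint8(79)), (63, np.uint8(83)), (64, np.uint8(89)), (65, np.uint8(103)), (66, np.uint8(118)), (67, np.uint8(124)), (68, np.uint8(124)), (69, np.uint8(121)), (70, np.uint8(117)), (71, np.uint8(108)), (72, np.uint8(93)), (73, np.uint8(73)), (74, np.uint8(60)), (75, np.uint8(73)), (76, np.uint8(97)), (77, np.uint8(104)), (78, np.uint8(101)), (79, np.uint8(100))]
```

Call:
{"name": "servo_tool", "arguments": {
  "plan": [
    [0.4,0,0,0,0,0,0],
    [0.82,0,0.3,0,0,0,0],
    [0.82,0,0.6,0,0,0,0],
    [0.82,0,0.8,0,0,0,0],
    [0.82,0,0.8,0,0,0,0]
  ]
}}

```text
time: 15.65
tool_pos: [0.5421, -0.0986, 0.1026]
ee_rot: [-3.131, -0.0, 1.326]
wrist_force: [-0.8, 0.3, -1.1]
width: 0.0001
finger_force: 0.0
```

Call:
{"name": "servo_tool", "arguments": {
  "plan": [
    [0,0,0.3,0,0,0,0],
    [0,0,0.55,0,0,0,0],
    [0,0,0.7,0,0,0,0],
    [0,0,0.76,0,0,0,0],
    [0,0,0.76,0,0,0,0],
    [0,0,0.76,0,0,0,0],
    [0,0,0.76,0,0,0,0]
  ]
}}

```text
time: 16.23
tool_pos: [0.5472, -0.1013, 0.0348]
ee_rot: [3.138, 0.0, 1.324]
wrist_force: [1.0, 0.5, -1.0]
width: 0.0003
finger_force: 0.0
```

```bash
python3 f.py w8.png; python3 -c "
from e import *
from scipy.optimize import least_squares as LS
P=[]
for n in('scene','side'):
  save(n,'x_'+n+'.png')
o=robot.get_obs();p=o['tool_pos']
print([(n,proj(n,[p+[0,0,.017]])) for n in('scene','side')])"
```

```text
[ 0.54718996 -0.10128097  0.03479832] tool gauge [41.8 32.3 34.8]
needle [422.8 215.7  98.2  80.2] 0.72 [  34.1 -100.7   26. ]
needle [227.4 241.7  13.2   7. ] 0.64 [12.6 57.  26. ]
mark [226.4 231.2  14.8  33.1] 0.92 [21.9 57.5 26. ]
handle [311.9 184.1  77.4 168.5] 0.67 [70.9 -1.9 60. ]
gauge [284.6 231.1 136.6 256.4] 0.78 [23.8 11.5 30. ]
gauge [230.8 240.6  16.9   6.3] 0.65 [15.7 53.8 30. ]
[('scene', array([[280.10410311, 253.22235444]])), ('side', array([[268.47324168, 170.63100832]]))]
```

Call:
{"name": "servo_tool", "arguments": {
  "plan": [
    [0,-0.02,0.05,0,0,0,0],
    [-0.06,-0.02,0.05,0,0,0,0],
    [-0.12,-0.02,0.05,0,0,0,0],
    [-0.18,-0.02,0.05,0,0,0,0],
    [-0.23,-0.02,0.05,0,0,0,0],
    [-0.28,-0.02,0.05,0,0,0,0],
    [-0.33,-0.02,0.05,0,0,0,0],
    [-0.38,-0.02,0.05,0,0,0,0],
    [-0.42,-0.02,0.05,0,0,0,0],
    [-0.46,-0.02,0.05,0,0,0,0],
    [-0.48,-0.02,0.05,0,0,0,0],
    [-0.48,-0.02,0.05,0,0,0,0]
  ]
}}

```text
time: 17.63
tool_pos: [0.532, -0.1475, 0.0276]
ee_rot: [3.141, 0.001, 1.324]
wrist_force: [-0.3, 0.4, 0.3]
width: 0.0003
finger_force: 0.0
```

Call:
{"name": "servo_tool", "arguments": {
  "plan": [
    [-0.01,0,0,0,0,0,0],
    [-0.02,0,0,0,0,0,0],
    [-0.03,0,0,0,0,0,0],
    [-0.03,0,0,0,0,0,0]
  ]
}}

```text
time: 17.97
tool_pos: [0.5317, -0.1491, 0.0277]
ee_rot: [3.141, -0.001, 1.324]
wrist_force: [0.9, 2.3, 1.1]
width: 0.0005
finger_force: 1.3
```

Call:
{"name": "servo_tool", "arguments": {
  "plan": [
    [-0.01,0,0,0,0,0,0],
    [-0.02,0,0,0,0,0,0],
    [-0.02,0,0,0,0,0,0]
  ]
}}

```text
time: 18.22
tool_pos: [0.5316, -0.1493, 0.0277]
ee_rot: [3.141, -0.004, 1.325]
wrist_force: [2.8, 7.3, -0.5]
width: 0.0006
finger_force: 3.6
```

Call:
{"name": "servo_tool", "arguments": {
  "plan": [
    [-0.01,0,0,0,0,0,0],
    [-0.02,0,0,0,0,0,0],
    [-0.02,0,0,0,0,0,0]
  ]
}}

```text
time: 18.47
tool_pos: [0.5316, -0.1494, 0.0277]
ee_rot: [3.141, -0.008, 1.325]
wrist_force: [3.6, 10.6, 0.9]
width: 0.0002
finger_force: 5.5
```

Call:
{"name": "servo_tool", "arguments": {
  "plan": [
    [0.05,0,0,0,0,0,0],
    [0.12,0,0,0,0,0,0],
    [0.15,0,-0.2,0,0,0,0],
    [0.15,0.05,-0.5,0,0,0,0],
    [0,0.15,-0.8,0,0,0,0],
    [-0.3,0.15,-0.8,0,0,0,0],
    [-0.5,0.15,-0.8,0,0,0,0],
    [-0.5,0.15,-0.8,0,0,0,0],
    [-0.5,0.15,-0.8,0,0,0,0],
    [-0.5,0.15,-0.8,0,0,0,0]
  ]
}}

```text
time: 19.3
tool_pos: [0.5323, -0.2052, 0.107]
ee_rot: [-3.141, -0.0, 1.324]
wrist_force: [-0.1, 0.5, -0.3]
width: 0.0001
finger_force: 0.0
```

```bash
python3 f.py w9.png; python3 -c "
from e import *
print(proj('wrist',[W(g) for g in ((-24,51,26),(16.5,51,26),(85,65,10),(-36,16,38))]))
a=cv2.imread('pics/w9.png'); p=proj('wrist',[W((-5,40,26))])[0].astype(int); print(p)
x0,y0=max(p[0]-60,0),max(p[1]-70,0); b=a[y0:y0+120,x0:x0+120]; print(x0,y0,b.shape)
cv2.imwrite('pics/w9c.png',cv2.resize(b,None,fx=5,fy=5,interpolation=2))"
```

```text
[ 0.53227158 -0.20521019  0.10700554] tool gauge [-62.7  21.5 107. ]
tab [236.4 149.   36.9  22.6] 0.97 [-24.7  40.8  50. ]
needle [236.1 145.7  36.   24.3] 0.58 [-25.4  42.8  26. ]
mark [219.6 100.8  17.9  26.8] 0.56 [17.3 57.6 26. ]
handle [263.4  85.9  57.5 171.8] 0.76 [29.2 16.9 60. ]
gauge [269.2 135.1 111.  267. ] 0.83 [-14.6  10.6  30. ]
[[227.49056284 144.61513293]
 [226.37500001 102.06917251]
 [211.71102261  28.27052128]
 [263.34144737 159.05157284]]
[238 124]
178 54 (120, 120, 3)
```

View pics/w9c.png

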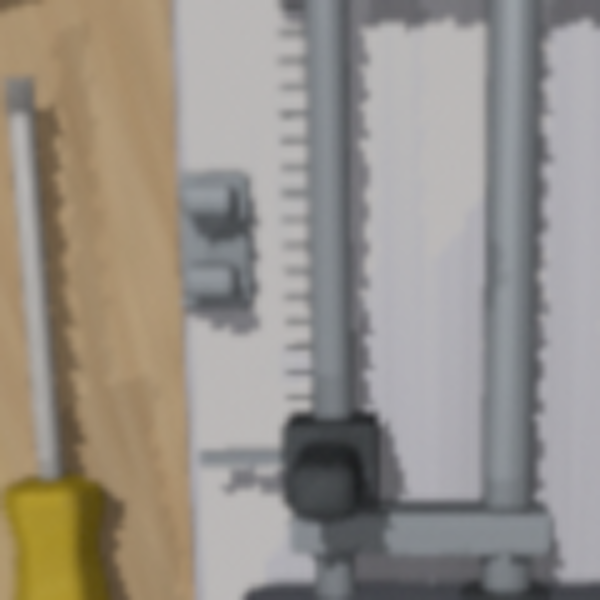

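```bash
python3 -c "
from e import *
o=robot.get_obs()
a=cv2.cvtColor(cv2.imread('pics/w9.png'),cv2.COLOR_BGR2GRAY)
print(a[86:120,216:226:1].mean(1).round().tolist())
print('needle col',a[138:154,219:232].mean(1).round().tolist())
for n,p,z in (('needle',(226,145.4),.0275),('gap',(220,101.5),.027),('h1',(220,96.4),.027),('h2',(220,106.4),.027),('pusher face',(266,54+503/5),.038)): print(n,G(atz('wrist',p,z,o)))
"
```

```text
[183.0, 173.0, 151.0, 138.0, 135.0, 136.0, 140.0, 137.0, 130.0, 120.0, 103.0, 90.0, 87.0, 88.0, 91.0, 103.0, 121.0, 132.0, 135.0, 131.0, 122.0, 124.0, 135.0, 138.0, 134.0, 126.0, 112.0, 96.0, 92.0, 99.0, 115.0, 130.0, 145.0, 158.0]
needle col [185.0, 185.0, 185.0, 185.0, 181.0, 165.0, 139.0, 135.0, 144.0, 157.0, 159.0, 151.0, 147.0, 154.0, 171.0, 182.0]
needle [-24.5  52.3  27.5]
gap [17.1 56.9 27. ]
h1 [21.7 56.8 27. ]
h2 [12.6 57.  27. ]
pusher face [-31.7  13.5  38. ]
```

Call:
{"name": "servo_tool", "arguments": {
  "plan": [
    [0.25,0.05,-0.1,0,0,-0.07,30],
    [0.5,0.1,-0.2,0,0,-0.15,30],
    [0.8,0.2,-0.3,0,0,-0.23,30],
    [1,0.215,-0.3,0,0,-0.31,30],
    [1,0.215,-0.3,0,0,-0.39,30],
    [1,0.215,-0.3,0,0,-0.46,30],
    [1,0.215,-0.3,0,0,-0.5,30],
    [1,0.215,-0.3,0,0,-0.5,30]
  ]
}}

```text
time: 20.27
tool_pos: [0.578, -0.1132, 0.1374]
ee_rot: [-3.141, 0.0, 2.111]
wrist_force: [0.2, 0.2, -0.2]
width: 0.0302
finger_force: 0.0
```

Call:
{"name": "servo_tool", "arguments": {
  "plan": [
    [0.15,0.15,0,0,0,-0.07,30],
    [0.3,0.3,0,0,0,-0.15,30],
    [0.45,0.45,0,0,0,-0.23,30],
    [0.55,0.55,0,0,0,-0.31,30],
    [0.55,0.55,0,0,0,-0.39,30],
    [0.55,0.55,0,0,0,-0.46,30],
    [0.55,0.55,0,0,0,-0.5,30],
    [0.55,0.55,0,0,0,-0.5,30],
    [0.55,0.55,0,0,0,-0.5,30],
    [0.55,0.55,0,0,0,-0.5,30]
  ]
}}

```text
time: 21.1
tool_pos: [0.5968, -0.0384, 0.1374]
ee_rot: [-3.142, -0.0, 2.893]
wrist_force: [-0.1, 0.0, 0.7]
width: 0.0305
finger_force: 0.0
```

```bash
python3 f.py w10.png; python3 -c "
from e import *
a=cv2.cvtColor(cv2.imread('pics/w10.png'),cv2.COLOR_BGR2GRAY)
P=proj('wrist',[W(g) for g in ((109.5,20,78),(121.5,20,78),(109.5,-20,78),(121.5,-20,78),(-24.5,51,27),(17.3,51,27))]);print(P)
m=P[:4].mean(0).astype(int);print(m)
for y in range(m[1]-30,m[1]+31,5): print(y,a[y,m[0]-20:m[0]+22:1].tolist())"
```

```text
[ 0.59681065 -0.03843407  0.13744271] tool gauge [114.8  -0.5 137.4]
needle [127.  139.9  30.8  39.2] 0.77 [-30.   41.6  26. ]
mark [170.5 121.4  25.2   9.4] 0.88 [20.1 60.8 26. ]
mark [188.5 173.9 155.2  67.7] 0.46 [35.7  2.7 26. ]
handle [189.1 173.2 158.4  66.8] 0.61 [44.8 12.2 60. ]
gauge [141.4 163.6 252.5  95.6] 0.76 [-15.1  15.8  30. ]
[[253.73158111 169.4699718 ]
 [266.6905652  169.45233831]
 [253.95179172 209.80809292]
 [266.37960853 209.79045206]
 [130.6346507  131.04800771]
 [168.50038249 130.57335076]]
[260 189]
159 [149, 143, 126, 106, 92, 88, 88, 88, 87, 86, 87, 86, 87, 104, 130, 113, 79, 47, 25, 19, 18, 23, 39, 71, 111, 144, 158, 161, 162, 162, 160, 160, 160, 158, 159, 159, 160, 159, 160, 161, 160, 160]
164 [86, 86, 87, 87, 86, 87, 87, 88, 87, 88, 88, 88, 88, 84, 65, 32, 12, 13, 13, 10, 10, 14, 12, 13, 21, 85, 143, 159, 160, 161, 162, 162, 162, 163, 163, 162, 162, 162, 162, 160, 161, 161]
169 [85, 85, 86, 85, 86, 85, 82, 67, 50, 43, 44, 44, 43, 40, 24, 13, 13, 16, 19, 21, 20, 21, 22, 21, 20, 37, 91, 142, 153, 154, 154, 154, 154, 152, 152, 151, 150, 149, 146, 146, 146, 
[... 1314 characters left out ...]
8, 156, 155, 154, 150, 146, 146, 148, 149, 149, 149, 148]
209 [159, 159, 159, 158, 164, 164, 164, 164, 163, 162, 161, 161, 159, 158, 155, 149, 146, 143, 142, 142, 142, 142, 143, 144, 147, 152, 155, 160, 163, 164, 165, 165, 164, 165, 163, 160, 153, 148, 146, 146, 144, 143]
214 [156, 155, 155, 155, 155, 154, 154, 154, 154, 154, 155, 155, 156, 156, 158, 159, 161, 161, 162, 163, 163, 164, 164, 165, 167, 167, 169, 169, 170, 170, 170, 168, 167, 165, 164, 163, 160, 154, 150, 151, 151, 150]
219 [161, 161, 162, 162, 164, 165, 166, 167, 167, 166, 166, 166, 164, 163, 162, 162, 161, 161, 160, 160, 159, 159, 159, 159, 159, 158, 158, 157, 157, 158, 158, 157, 157, 157, 157, 158, 158, 158, 156, 144, 99, 44]
```

Call:
{"name": "servo_tool", "arguments": {
  "plan": [
    [0.02,0.007,0.25,0,0,0,30],
    [0.02,0.007,0.5,0,0,0,30],
    [0.02,0.007,0.6,0,0,0,30],
    [0.02,0.007,0.6,0,0,0,30],
    [0.02,0.007,0.6,0,0,0,30]
  ]
}}

```text
time: 21.82
tool_pos: [0.5948, -0.0373, 0.0772]
ee_rot: [-3.141, -0.001, 2.895]
wrist_force: [-0.4, -0.3, 1.2]
width: 0.0302
finger_force: 0.0
```

Call:
{"name": "servo_tool", "arguments": {
  "plan": [
    [0,0,0.15,0,0,0,30],
    [0,0,0.3,0,0,0,30],
    [0,0,0.42,0,0,0,30],
    [0,0,0.51,0,0,0,30],
    [0,0,0.51,0,0,0,30],
    [0,0,0.51,0,0,0,30],
    [0,0,0.51,0,0,0,30]
  ]
}}

```text
time: 22.4
tool_pos: [0.5959, -0.0374, 0.0275]
ee_rot: [3.142, 0.002, 2.895]
wrist_force: [1.2, 0.5, 0.5]
width: 0.0301
finger_force: 0.0
```

Call:
{"name": "servo_tool", "arguments": {
  "plan": [
    [0,0,0,0,0,0,20],
    [0,0,0,0,0,0,14],
    [0,0,0,0,0,0,8],
    [0,0,0,0,0,0,4],
    [0,0,0,0,0,0,4],
    [0,0,0,0,0,0,4],
    [0,0,0,0,0,0,4]
  ]
}}

```text
time: 22.98
tool_pos: [0.5961, -0.0356, 0.0273]
ee_rot: [3.139, 0.002, 2.896]
wrist_force: [1.9, 4.9, 2.0]
width: 0.012
finger_force: 30.0
```

```bash
python3 f.py w11.png; python3 -c "
from e import *
print(proj('wrist',[W(g) for g in ((-24.5,51,27),(17.3,51,27),(17.3,57,27))]))"
```

```text
[ 0.59607564 -0.03559666  0.02734444] tool gauge [117.4   0.9  27.3]
tab [ 54.3 167.2  65.4  64.5] 0.71 [-17.9  43.2  50. ]
needle [ 54.1 167.2  63.   60.7] 0.82 [-36.   37.7  26. ]
mark [123.4 136.4  43.2  14.9] 0.59 [20.7 59.7 26. ]
handle [150.  216.5 232.7 114.8] 0.58 [47.3 13.1 60. ]
gauge [134.6 199.6 269.2 151.4] 0.76 [25.1 13.8 30. ]
[[ 64.49084791 149.51744956]
 [119.57798013 148.84075263]
 [118.53217121 140.44404896]]
```

Call:
{"name": "servo_tool", "arguments": {
  "plan": [
    [0,0.03,0,0,0,0,4],
    [0,0.07,0,0,0,0,4],
    [0,0.11,0,0,0,0,4],
    [0,0.15,0,0,0,0,4],
    [0,0.19,0,0,0,0,4],
    [0,0.23,0,0,0,0,4],
    [0,0.27,0,0,0,0,4],
    [0,0.31,0,0,0,0,4],
    [0,0.35,0,0,0,0,4],
    [0,0.37,0,0,0,0,4],
    [0,0.38,0,0,0,0,4],
    [0,0.38,0,0,0,0,4]
  ]
}}

```text
time: 24.28
tool_pos: [0.604, -0.0036, 0.0271]
ee_rot: [-3.136, 0.001, 2.894]
wrist_force: [-3.2, -7.6, 5.0]
width: 0.0119
finger_force: 30.0
```

```bash
python3 f.py w12.png; python3 -c "
from e import *
P=proj('wrist',[W(g) for g in ((10,51,27),(17.3,51,27),(17.3,57,27),(17.3,45,27))]);print(P)
a=cv2.cvtColor(cv2.imread('pics/w12.png'),cv2.COLOR_BGR2GRAY)
x,y=P[1].astype(int); x0=max(x-36,0);print(x0)
for r in range(y-20,y+16,2): print(r,a[r,x0:x0+72:2].tolist())"
```

```text
[ 0.60401305 -0.00360709  0.02714279] tool gauge [150.3   1.   27.1]
tab [ 52.4 169.4  67.1  59.8] 0.87 [12.9 41.9 50. ]
tab [125.  315.9  54.6  83.5] 0.59 [ 45.8 -74.9  50. ]
needle [ 54.4 165.5  66.3  59.4] 0.83 [-3.3 39.1 26. ]
mark [ 80.7 138.6  44.5  17.5] 0.57 [21.2 58.8 26. ]
handle [150.2 217.9 229.5 113.7] 0.65 [80.4 12.2 60. ]
gauge [134.8 201.4 267.9 147.5] 0.89 [57.8 12.4 30. ]
[[ 67.22340096 149.86477111]
 [ 76.53513644 149.72565746]
 [ 75.2021604  141.49565401]
 [ 77.87387442 157.84148193]]
40
129 [119, 121, 121, 120, 122, 123, 123, 123, 123, 123, 124, 124, 124, 113, 99, 91, 90, 90, 90, 91, 103, 133, 134, 135, 136, 134, 133, 135, 128, 99, 127, 182, 183, 184, 185, 185]
131 [125, 126, 126, 126, 126, 125, 125, 126, 126, 126, 126, 126, 123, 100, 86, 85, 85, 87, 89, 90, 101, 138, 140, 131, 125, 121, 125, 140, 138, 97, 98, 176, 180, 187, 189, 190]
133 [127, 127, 126, 126, 126, 126, 126, 126, 126, 126, 123, 112, 100, 78, 66, 60, 58, 61, 86, 89, 99, 129, 128, 107, 87, 82, 84, 118, 139, 105, 88, 167, 176, 178, 183, 188]
135 [124, 125, 124, 124, 124, 124, 124, 125, 124, 124, 105,
[... 1819 characters left out ...]
 169, 120, 171, 171, 133, 184, 183]
157 [110, 89, 121, 104, 98, 122, 93, 99, 122, 84, 110, 103, 89, 71, 60, 62, 88, 86, 53, 87, 85, 69, 119, 121, 81, 119, 153, 128, 175, 172, 120, 169, 173, 129, 178, 186]
159 [117, 83, 121, 111, 84, 117, 103, 91, 111, 74, 58, 57, 77, 69, 42, 32, 31, 32, 30, 25, 24, 44, 113, 122, 82, 115, 132, 118, 168, 174, 132, 166, 181, 137, 171, 187]
161 [120, 83, 112, 105, 71, 73, 60, 47, 44, 36, 33, 35, 36, 37, 31, 31, 27, 25, 21, 24, 23, 36, 108, 123, 91, 106, 120, 107, 164, 175, 134, 151, 181, 156, 171, 187]
163 [107, 79, 75, 59, 47, 42, 40, 40, 40, 40, 38, 39, 37, 32, 23, 22, 23, 22, 23, 21, 24, 30, 95, 110, 107, 108, 116, 117, 169, 174, 145, 144, 177, 179, 181, 180]
```

Call:
{"name": "servo_tool", "arguments": {
  "plan": [
    [0,0.02,0,0,0,0,4],
    [0,0.04,0,0,0,0,4],
    [0,0.06,0,0,0,0,4],
    [0,0.075,0,0,0,0,4],
    [0,0.075,0,0,0,0,4],
    [0,0.075,0,0,0,0,4]
  ]
}}

```text
time: 25.08
tool_pos: [0.6057, 0.0033, 0.0271]
ee_rot: [-3.136, 0.0, 2.894]
wrist_force: [-3.1, -8.0, 3.5]
width: 0.0116
finger_force: 30.0
```

```bash
python3 f.py w13.png; python3 -c "
from e import *
P=proj('wrist',[W(g) for g in ((10,51,27),(17.3,51,27),(17.3,57,27),(17.3,45,27))]);print(P)
a=cv2.cvtColor(cv2.imread('pics/w13.png'),cv2.COLOR_BGR2GRAY)
x,y=P[1].astype(int); x0=max(x-30,0);print(x0)
for r in range(y-18,y+10,2): print(r,a[r,x0:x0+64:2].tolist())"
```

```text
[0.60570569 0.00327879 0.02713721] tool gauge [157.4   1.   27.1]
tab [ 51.3 167.6  67.5  65.2] 0.88 [19.4 43.1 50. ]
needle [ 54.4 167.2  67.3  60.9] 0.62 [ 3.4 37.9 26. ]
mark [ 70.8 138.1  44.6  20.5] 0.85 [20.6 59.4 26. ]
mark [ 54.3 168.6  64.4  60.1] 0.55 [ 3.1 36.8 26. ]
handle [150.6 218.2 233.9 114.2] 0.71 [87.7 12.  60. ]
gauge [134.8 200.6 267.1 147.5] 0.79 [64.9 13.1 30. ]
[[ 58.3714727  149.96360424]
 [ 67.5615954  149.81804904]
 [ 66.17619668 141.62552383]
 [ 68.9536383  157.89809744]]
37
131 [127, 127, 126, 127, 127, 127, 127, 127, 127, 127, 109, 90, 87, 87, 89, 90, 90, 90, 90, 90, 99, 129, 131, 132, 142, 140, 97, 94, 179, 182, 186, 190]
133 [128, 127, 127, 127, 128, 128, 128, 126, 118, 108, 90, 70, 64, 62, 61, 82, 92, 91, 87, 84, 84, 87, 87, 88, 117, 141, 107, 87, 160, 177, 180, 185]
135 [126, 125, 125, 125, 125, 125, 125, 111, 94, 92, 77, 58, 54, 52, 49, 75, 88, 93, 93, 88, 87, 83, 80, 78, 97, 132, 116, 84, 147, 175, 175, 176]
137 [126, 127, 126, 126, 126, 126, 125, 111, 92, 91, 78, 79, 84, 63, 48, 62, 79, 90, 93, 89, 74, 80, 81, 76, 90, 132, 125, 85, 141, 175, 175, 
[... 837 characters left out ...]
, 110, 109, 110, 110, 110, 109, 111, 113, 164, 181, 182, 181, 181, 181]
151 [128, 128, 128, 128, 128, 128, 128, 128, 128, 129, 128, 129, 117, 90, 71, 71, 125, 127, 124, 123, 115, 114, 110, 110, 110, 109, 135, 177, 179, 179, 179, 178]
153 [125, 125, 127, 126, 125, 126, 124, 127, 126, 125, 125, 125, 116, 93, 76, 63, 119, 124, 119, 124, 124, 116, 108, 107, 100, 107, 113, 159, 175, 175, 163, 173]
155 [121, 94, 122, 119, 95, 126, 108, 101, 125, 106, 112, 124, 96, 87, 84, 56, 114, 122, 85, 116, 122, 89, 112, 113, 76, 103, 105, 104, 167, 175, 126, 168]
157 [122, 78, 118, 117, 77, 121, 114, 82, 123, 104, 96, 122, 103, 83, 88, 56, 82, 92, 67, 83, 89, 63, 90, 117, 84, 108, 107, 84, 156, 176, 133, 164]
```

Call:
{"name": "servo_tool", "arguments": {
  "plan": [
    [0,0.004,0,0,0,0,4],
    [0,0.008,0,0,0,0,4],
    [0,0.008,0,0,0,0,4],
    [0,0.008,0,0,0,0,4],
    [0,0.008,0,0,0,0,4],
    [0,0.008,0,0,0,0,4],
    [0,0.008,0,0,0,0,4],
    [0,0.008,0,0,0,0,4],
    [0,0.008,0,0,0,0,4],
    [0,0.008,0,0,0,0,4],
    [0,0.008,0,0,0,0,4],
    [0,0.008,0,0,0,0,4]
  ]
}}

```text
time: 26.38
tool_pos: [0.6058, 0.0037, 0.0271]
ee_rot: [-3.135, 0.0, 2.893]
wrist_force: [-2.9, -8.3, 3.7]
width: 0.0116
finger_force: 30.0
```

Call:
{"name": "servo_tool", "arguments": {
  "plan": [
    [0,0,0,0,0,0,4],
    [0,0,0,0,0,0,4],
    [0,-0.01,0,0,0,0,4],
    [0,-0.03,0,0,0,0,4],
    [0,-0.06,0,0,0,0,4],
    [0,-0.09,0,0,0,0,4],
    [0,-0.12,0,0,0,0,4],
    [0,-0.15,0,0,0,0,4],
    [0,-0.18,0,0,0,0,4],
    [0,-0.21,0,0,0,0,4],
    [0,-0.23,0,0,0,0,4],
    [0,-0.25,0,0,0,0,4]
  ]
}}

```text
time: 27.38
tool_pos: [0.6003, -0.0187, 0.0272]
ee_rot: [-3.138, 0.001, 2.894]
wrist_force: [-2.3, -4.3, 3.0]
width: 0.0116
finger_force: 30.0
```

Call:
{"name": "servo_tool", "arguments": {
  "plan": [
    [0,-0.03,0,0,0,0,4],
    [0,-0.06,0,0,0,0,4],
    [0,-0.08,0,0,0,0,4],
    [0,-0.1,0,0,0,0,4],
    [0,-0.12,0,0,0,0,4],
    [0,-0.14,0,0,0,0,4],
    [0,-0.155,0,0,0,0,4],
    [0,-0.17,0,0,0,0,4],
    [0,-0.18,0,0,0,0,4],
    [0,-0.19,0,0,0,0,4],
    [0,-0.195,0,0,0,0,4],
    [0,-0.2,0,0,0,0,4]
  ]
}}

```text
time: 28.38
tool_pos: [0.5961, -0.0355, 0.0272]
ee_rot: [3.141, 0.002, 2.895]
wrist_force: [-0.7, -0.2, 5.5]
width: 0.0118
finger_force: 30.0
```

Call:
{"name": "servo_tool", "arguments": {
  "plan": [
    [0,-0.01,0,0,0,0,4],
    [0,-0.015,0,0,0,0,4],
    [0,-0.015,0,0,0,0,4],
    [0,-0.015,0,0,0,0,14],
    [0,-0.015,0,0,0,0,18],
    [0,-0.015,0,0,0,0,24],
    [0,-0.015,0,0,0,0,28],
    [0,-0.015,0,0,0,0,28],
    [0,-0.015,0,0,0,0,28]
  ]
}}

```text
time: 29.13
tool_pos: [0.5948, -0.0374, 0.026]
ee_rot: [3.142, -0.001, 2.895]
wrist_force: [0.1, -0.7, 0.9]
width: 0.0282
finger_force: 0.0
```

Call:
{"name": "servo_tool", "arguments": {
  "plan": [
    [0,0,-0.1,0,0,0,28],
    [0,0,-0.3,0,0,0,28],
    [0,0,-0.6,0,0,0,28],
    [0,0,-0.9,0,0,0,28],
    [0,0,-1,0,0,0,28],
    [0,0,-1,0,0,0,28],
    [0,0,-1,0,0,0,28]
  ]
}}

```text
time: 29.72
tool_pos: [0.5952, -0.0375, 0.1266]
ee_rot: [3.142, 0.001, 2.895]
wrist_force: [-0.2, -0.5, -0.8]
width: 0.028
finger_force: 0.0
```

```bash
python3 f.py w14.png; python3 -c "
from e import *
P=proj('wrist',[W(g) for g in ((-24.5,51,27),(17.3,51,27),(17.3,57,27),(17.3,45,27))]);print(P)
a=cv2.cvtColor(cv2.imread('pics/w14.png'),cv2.COLOR_BGR2GRAY)
x,y=P[1].astype(int); x0=max(x-24,0);print(x0)
for r in range(y-14,y+10,2): print(r,a[r,x0:x0+46].tolist())
for n in('scene','side'):
  robot.snapshot(n);
  for t in ('bottle_center','tray'): print(n,t,[d['extent'] for d in robot.find_in(t,n)[:1]])
  "
```

```text
[ 0.59515195 -0.03750069  0.12657299] tool gauge [115.3   1.3 126.6]
tab [159.8 145.8  28.2  37. ] 0.93 [18.5 41.6 50. ]
needle [160.4 144.   23.1  40. ] 0.57 [11.1 39.8 26. ]
mark [165.9 123.8  27.6   9.2] 0.76 [18.7 60.7 26. ]
handle [183.9 176.4 162.   74.6] 0.63 [42.7 13.4 60. ]
gauge [135.6 166.8 262.   99.1] 0.63 [-16.8  16.1  30. ]
[[125.4852841  135.47245067]
 [164.69887759 135.02615316]
 [164.22530784 129.19011483]
 [165.17357519 140.80667662]]
140
121 [191, 191, 191, 191, 191, 191, 191, 191, 191, 191, 191, 191, 190, 185, 165, 145, 135, 129, 123, 116, 114, 120, 133, 141, 143, 143, 143, 141, 139, 137, 134, 130, 123, 114, 109, 116, 131, 137, 127, 127, 160, 178, 182, 185, 188, 190]
123 [191, 191, 191, 190, 191, 191, 191, 191, 191, 190, 190, 189, 180, 165, 148, 140, 142, 142, 131, 108, 94, 103, 118, 128, 133, 139, 139, 131, 123, 137, 142, 143, 140, 121, 92, 87, 109, 126, 121, 119, 150, 173, 177, 178, 179, 181]
125 [191, 191, 191, 190, 191, 190, 190, 190, 191, 191, 191, 189, 177, 153, 135, 138, 143, 144, 135, 115, 110, 130, 136, 123, 114, 125, 119, 103, 106, 133, 143, 145, 142, 1
[... 1607 characters left out ...]
9, 100, 108, 124, 122, 112, 127, 161, 173, 166, 147, 150, 170, 173, 156, 143, 159, 173, 169]
141 [185, 170, 149, 166, 183, 178, 158, 165, 183, 183, 162, 150, 166, 166, 145, 105, 79, 68, 57, 52, 50, 56, 62, 68, 65, 56, 51, 46, 44, 42, 41, 41, 58, 109, 158, 180, 177, 158, 153, 172, 174, 158, 143, 157, 173, 170]
143 [184, 175, 160, 169, 183, 182, 166, 164, 177, 173, 150, 123, 112, 99, 85, 78, 77, 75, 75, 74, 75, 75, 75, 76, 74, 76, 74, 65, 48, 39, 38, 38, 53, 97, 145, 173, 175, 159, 151, 169, 174, 164, 153, 158, 168, 169]
scene bottle_center [[190.1, 163.8, 10.8, 34.5]]
scene tray [[192.7, 176.9, 66.0, 53.6]]
side bottle_center [[292.5, 245.2, 18.0, 46.3]]
side tray [[297.9, 262.2, 75.6, 50.2]]
```

Call:
{"name": "servo_tool", "arguments": {
  "plan": [
    [-0.1,-0.3,0,0,0,0,28],
    [-0.2,-0.6,0,0,0,0,28],
    [-0.32,-0.95,0.2,0,0,0,28],
    [-0.32,-0.98,0.3,0,0,0,28],
    [-0.32,-0.98,0.3,0,0,0,28],
    [-0.32,-0.98,0.3,0,0,0,28],
    [-0.32,-0.98,0.3,0,0,0,28]
  ]
}}

```text
time: 30.9
tool_pos: [0.6024, -0.1392, 0.0971]
ee_rot: [3.141, 0.001, 2.896]
wrist_force: [-0.4, -0.6, 0.1]
width: 0.0278
finger_force: 0.0
```

```bash
python3 f.py w15.png; python3 -c "
from e import *
P=proj('wrist',[W(g) for g in ((7.3,51,27),(17.3,51,27),(17.3,57,27),(17.3,45,27))]);print(P)
a=cv2.cvtColor(cv2.imread('pics/w15.png'),cv2.COLOR_BGR2GRAY)
x,y=P[1].astype(int); x0=max(x-20,0);print(x0)
for r in range(y-18,y+10,2): print(r,a[r,x0:x0+40].tolist())
  "
```

```text
[ 0.60241912 -0.13923979  0.09709722] tool gauge [ 18.4 -30.5  97.1]
tab [256.8 112.4  19.2  42.5] 0.75 [16.1 42.2 50. ]
needle [257.1 110.9  22.1  45.3] 0.89 [16.3 42.5 26. ]
mark [257.1  93.3  28.8   8.1] 0.87 [16.3 58.1 26. ]
mark [254.9 112.   17.9  40.3] 0.38 [14.3 41.5 26. ]
handle [287.1 149.7 207.5  82.6] 0.88 [41.3 12.3 60. ]
handle [261.1 248.5  44.6  71.8] 0.33 [ 20.  -79.5  60. ]
gauge [228.4 143.4 319.4 106.9] 0.96 [-10.4  13.1  30. ]
[[247.59784619 101.05245402]
 [258.62238538 101.04749635]
 [258.62996525  94.21277165]
 [258.61478921 107.81456078]]
238
83 [161, 161, 161, 161, 161, 161, 160, 160, 160, 160, 160, 161, 161, 160, 160, 160, 158, 157, 156, 154, 154, 152, 152, 153, 152, 153, 154, 155, 156, 156, 156, 155, 156, 156, 155, 155, 154, 154, 154, 155]
85 [164, 164, 165, 164, 161, 159, 155, 153, 152, 152, 154, 153, 153, 152, 149, 144, 144, 144, 144, 145, 145, 145, 145, 145, 141, 141, 141, 142, 141, 141, 142, 141, 144, 148, 155, 157, 157, 157, 158, 158]
87 [186, 185, 185, 178, 151, 131, 137, 144, 143, 140, 139, 140, 140, 143, 144, 145, 145, 147, 147, 147, 147, 147, 147, 
[... 1602 characters left out ...]
 177, 177, 187, 190, 190, 191, 192, 193, 193, 193, 194, 194, 194, 194, 194, 195, 194]
105 [195, 194, 195, 195, 195, 195, 194, 194, 186, 152, 131, 131, 140, 159, 187, 190, 175, 155, 150, 162, 186, 193, 194, 194, 194, 194, 194, 194, 194, 194, 194, 194, 194, 194, 194, 194, 194, 194, 194, 194]
107 [194, 194, 190, 189, 192, 195, 194, 187, 163, 136, 127, 147, 177, 179, 189, 190, 175, 155, 150, 161, 184, 190, 189, 184, 181, 188, 191, 189, 183, 180, 188, 191, 190, 185, 181, 188, 191, 191, 187, 182]
109 [193, 188, 161, 151, 180, 188, 183, 163, 119, 111, 105, 110, 126, 115, 136, 140, 128, 119, 119, 125, 138, 141, 135, 117, 121, 141, 160, 171, 150, 149, 181, 191, 185, 167, 153, 181, 191, 190, 178, 157]
```

```bash
python3 -c "
from bench import robot
print(robot.close_job())"
```

```text
the job is handed in; nothing more can be done
None
```

The job is handed in with the flux bottle upright in the tray, the handle eased home, and the needle between the horns about 1.5 mm short of the middle of the gap; my first attempt to grip the bottle slipped off it without visibly moving it.

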